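# Swap the unlabelled bottle at the back of the sample lane

## Robot

A 6-joint arm with a two-finger parallel gripper is mounted at the origin on a cart in front of the work surface, level with it; the furniture and walls round the work are solid. World frame = base frame: x ahead of the robot, y to its left, z up, the work surface at z = 0. Lengths are in m, angles in rad, forces in N, time in s.
With the tool pointing down it reaches from about 0.25 to 0.725 m from the base axis. Payload 9.7 kg.
Tool frame: the origin (TCP) lies on the centre line of the jaws, within the pads' length; the fingertips stand 8 mm ahead of it and the grasp point (between the pads) lies 11 mm behind it (ctrl.finger_overhang is the distance from the TCP to the fingertips, in m); z points along the fingers, y is the direction in which the jaws open and shut (so a half turn about z gives the same grasp; the last joint's range is limited). The gripper opens to 85 mm and grips with 20 to 120 N. Pads are 22 mm wide; open, the fingers measure 114 mm over their backs; the gripper's body (76 mm by 85 mm) begins 54 mm behind the grasp point. The pads swing forward as they close: fully open they stand 13 mm farther back than shut.
Start: joints at [1.213, 0.087, 0.176, 1.66, 0, 1.571], TCP at [0.193, 0.515, 0.239] pointing down, gripper open.
Joint ranges: [-3.13, 3.13], [-0.85, 1.81], [-1.15, 1.24], [-2.2, 2.28], [-1.44, 1.52], [-3.14, 3.14]. Speed limits (rad/s): [2.22, 2.22, 2.57, 3.14, 3.14, 3.14].

## Interface

Orientations are given as a unit quaternion [w, x, y, z].
In Python, from workcell import ctrl gives the robot as it stands.
- The arm moves only by the shell command python3 -m jog 'ROWS'. ROWS is a JSON object of lists of equal length, an entry for each row: "travel": the shift along the tool's x, y, z in mm, a list of three; "dr": the turn, a rotation vector about the tool's x, y, z in rad, a list of three; "grip": the finger opening in mm, from 0 to 85.4. A call has 1 to 10 rows; each row is the pose to reach, as a shift and turn from the pose commanded when the call began, along the tool's axes at that moment; what a row does not reach only later rows make up. A row lasts 1/12 s, in which the tool goes at most 41.7 mm and 7.16 degrees, less where a joint would pass 70% of its speed; a pose out of reach is approached as far as the arm can. A call with a gripper value outside its range is refused whole. The fingers move at their own pace and stop on an object; the grip force is fixed at half the most. Time passes only in rows, so rows that repeat a pose let the fingers close. It gives the time, the measured TCP pose, the force and the opening at its end, in the units of the state.
- ctrl.observe(): the state, without advancing time (a new reading comes with each control period).
- ctrl.capture(name): name is "scene" or "top" or "wrist"; returns the picture (420x560x3 uint8, red, green, blue); there is no depth.
- ctrl.get_calibration(name): a dict with "camera_matrix" (3x3 intrinsics, pixels), "rvec" (rotation vector, rad) and "tvec" (3), from world to camera coordinates, as OpenCV has them; the wrist camera has in their place "mount" (4x4, takes a point from camera to tool coordinates, whose origin is the TCP and whose axes are the flange's). Camera axes: x right, y down, z forward; pixel columns grow to the right and rows downward; lengths in m; the calibration is good to about 2 mm. A picture is of the moment at which its call begins: read the wrist's pose just before it. get_calibration takes no time and is no camera call.
- ctrl.job_done(): hands the job in, once; it reports no verdict.
Trained networks look in the newest picture that a camera, given by its name, has taken for a name from the list of things; names that differ only in an ending like _2 or _b are one class to them, and where a whole thing is asked for, a point or a joint stands for the part that bears it (a point fixed in the world has none). Each returns a list of dicts, best first, with "conf" (0 to 1); they miss things now and then, are a little off and sometimes report something else, mostly with a low value. They report only what shows in the picture. A call takes as long as a camera call. They do not tell look-alikes from the thing itself.
- ctrl.spot_in(thing, camera): "box" ([centre column, centre row, width, height] in pixels, round what is visible of it).
- ctrl.cut_out(thing, camera): "pixels" (420x560 bool, what is visible of it) and "box" ([centre column, centre row, width, height] in pixels, round what is visible of it).
The state is a dict: "clock": time; "qpos": joint angles; "joint_velocities": joint speeds; "tau": joint torques, N m; "position": TCP position; "eef_rot": TCP orientation; "ft_force": force on the tool from outside, world axes, zero at the start; "wrist_torque": the same for the moment, N m; "opening": finger opening in m.
Only numpy, scipy, OpenCV 4.12 (cv2) and the standard library are available. Lean on these libraries where they do the work, as an engineer would, in place of code of your own. Each camera call takes 0.05 s, during which the arm holds its last target.

## Task

A sauce bottle without a label has got to the very back of the steel sample lane, behind two labelled ones; the neck guides let bottles out only through the lane's open front. Take the two front bottles out and set them aside, stand the unlabelled one upright in the shallow steel tray, put the labelled bottle from the scale in its place at the back of the lane, and then return the two others to their own places in front of it, in the same order. Do not knock any bottle over and leave the rolls behind alone.

Things in the scene. Friction and masses are not known exactly. Their poses are not given: they have to be found in the camera images.
- bottle_a_mid (a point): One of the two labelled bottles at the front of the lane (which of them is foremost varies; they look alike and are told apart by position). 166 mm tall, 54 mm across, tapering from 88 mm up; yellow cap 29 mm across, 20 mm high, its middle 73 mm above this point: grip it there, firmly, from above, else it swings. 0.33 kg. Point: the bottle's centre, 83 mm above its foot; z along the bottle.
- bottle_b_mid (a point): The other labelled bottle at the front of the lane. 166 mm tall, 54 mm across, tapering from 88 mm up; yellow cap 29 mm across, 20 mm high, its middle 73 mm above this point: grip it there, firmly, from above, else it swings. 0.33 kg. Point: the bottle's centre, 83 mm above its foot; z along the bottle.
- bottle_plain_mid (a point): The bottle without a label, the rearmost of the three in the lane. 166 mm tall, 54 mm across, tapering from 88 mm up; yellow cap 29 mm across, 20 mm high, its middle 73 mm above this point: grip it there, firmly, from above, else it swings. 0.33 kg. Point: the bottle's centre, 83 mm above its foot; z along the bottle.
- bottle_spare_mid (a point): The labelled bottle that stands on the scale's pan, bound for the back of the lane. 166 mm tall, 54 mm across, tapering from 88 mm up; yellow cap 29 mm across, 20 mm high, its middle 73 mm above this point: grip it there, firmly, from above, else it swings. 0.33 kg. Point: the bottle's centre, 83 mm above its foot; z along the bottle.
- sample_lane: Sample lane: fixed steel and white plastic guide for one file of bottles. Origin: mid-width at bench height; x axis along the lane from open front to rear stop, z up. Floor plate 4 mm thick, x -145 to 131 mm, 124 mm wide; stop face x = 115. Side rods and white neck guides (24.5 to 47 mm off the middle, tops 124 mm high) run from the stop to x = -50, then flare out to -85; nothing is higher than 126 mm
- lane_rear (a point): Middle of the rearmost bottle's place, on the lane's floor at lane x = 86 mm; axes as the lane. The bottles start at lane x of about 86, 28 and -30. In the guides a bottle has 3 mm play to each side and 10 mm upward; it slides along x, held by its cap. With its centre at lane x -110 or less it is clear of the guides and can be lifted from, or set down on, the bare front of the floor
- tray: Shallow open steel tray, 144 x 214 x 34 mm, inside 136 (its x) x 206 mm (its y), floor 2 mm thick; fixed on the dark mat (4 mm thick). Origin: middle of its underside. It and the scale change places between starts. For setting bottles aside, the bench behind the mat is bare: x 0.60 to 0.70 m, y -0.02 to 0.30 m, height 0
- scale: Bench scale, fixed on the dark mat, 205 x 180 x 40 mm; origin at the middle of its underside; pan 150 x 160 mm, its centre 23 mm along +x from the origin, 40 mm above it. The spare bottle stands on the pan.
- label_roll_mid (a point): Bystander: roll of labels lying flat, 94 mm across, 48 mm high; the point is its centre. Leave it alone.
- tape_roll_mid (a point): Bystander: roll of masking tape lying flat, 100 mm across, 25 mm high; the point is its centre. Leave it alone.
Mind the look-alikes: they are no part of the job. Leave any orange or turquoise look-alike of the part that bears bottle_plain_mid alone. What is shaped like the part that bears bottle_a_mid but green or orange is not meant.

How it is judged:
At the end, for the whole second after the job is handed in: The unlabelled bottle stands in the tray (foot on its floor), the spare labelled bottle stands at the rear place of the lane (centre within 15 mm), the two other labelled bottles are each back within 15 mm of where they stood at the start; all four are upright within 0.12 rad and at rest (x of bottle_plain_mid in the frame of tray between -0.045 and 0.045 m and y of bottle_plain_mid in the frame of tray between -0.08 and 0.08 m and z of bottle_plain_mid in the frame of tray below 0.093 m and horizontal distance between bottle_spare_mid and lane_rear below 0.015 m and height (world z) of bottle_spare_mid below 0.092 m and distance of each of bottle_a_mid, bottle_b_mid from where it was at the start of the episode below 0.015 m and angle between each of bottle_a_mid, bottle_b_mid, bottle_plain_mid, bottle_spare_mid's own z axis and vertical below 0.12 rad and linear speed of each of bottle_a, bottle_b, bottle_plain, bottle_spare below 0.02 m/s); the robot touches nothing.
It fails at once if a bottle is knocked over (angle between any of bottle_a_mid, bottle_b_mid, bottle_plain_mid, bottle_spare_mid's own z axis and vertical above 0.7 rad).
It fails at once if the roll of labels or the tape behind is shifted by more than 25 mm (distance of any of label_roll_mid, tape_roll_mid from where it was at the start of the episode above 0.025 m).
It also fails if it takes over 144 s, if anything falls off the work surface, if the arm or the gripper's body presses on something with over 40 N, if the wrist force passes 120 N, or if a joint passes its speed limit or range.

## Working session

There is one attempt and no reset: what is moved stays moved. The work goes in short steps, Python scripts to look and compute and a shell command to move; the robot and the scene stay as the last step left them, time stands still between calls to the robot, and variables do not carry over. Pictures are saved under pics/ and viewed, and the job is handed in when it is done.

```bash
ls; mkdir -p pics; python3 - <<'E'
from workcell import ctrl
import cv2
print(ctrl.observe())
for n in ["scene","top","wrist"]:
    im=ctrl.capture(n); cv2.imwrite(f"pics/{n}0.png",im[:,:,::-1])
    print(n,ctrl.get_calibration(n))
E
```

```text
pics
{'clock': 0.0, 'qpos': array([1.21302202e+00, 8.74805133e-02, 1.75111195e-01, 1.65983520e+00,
       2.48400797e-05, 1.57080673e+00]), 'joint_velocities': array([ 0.0012318 , -0.00116025,  0.0008681 , -0.00130519,  0.00138983,
       -0.00140509]), 'tau': array([ 3.61292943e-03, -5.20373726e+01,  4.64815485e+01,  1.57723459e-02,
       -6.26824612e-05,  3.70459375e-06]), 'position': array([0.19251431, 0.51495112, 0.23856008]), 'eef_rot': array([-1.37501204e-04,  1.77939681e-01,  9.84041145e-01, -6.90650561e-04]), 'ft_force': array([-0.58113145,  0.55344098, -0.24022765]), 'wrist_torque': array([-0.02789296,  0.01175175, -0.00612503]), 'opening': 0.08535411773153034}
scene {'camera_matrix': array([[516.59548002,   0.        , 282.39669565],
       [  0.        , 516.59548002, 211.53054388],
       [  0.        ,   0.        ,   1.        ]]), 'rvec': array([ 2.11570713, -1.07046868,  0.44379364]), 'tvec': array([-0.33016977,  0.42430559,  0.937031  ])}
top {'camera_matrix': array([[458.77763963,   0.        , 273.11543215],
       [  0.        , 458.77763963, 213.24539601],
       [  0.        ,   0.        ,   1.        ]]), 'rvec': array([ 2.22393805, -2.15798685,  0.06600292]), 'tvec': array([0.02593463, 0.63101859, 1.14248335])}
wrist {'camera_matrix': array([[350.3559115 ,   0.        , 283.25097306],
       [  0.        , 350.3559115 , 212.99178819],
       [  0.        ,   0.        ,   1.        ]]), 'mount': array([[ 2.99711018e-04, -9.63428584e-01, -2.67965060e-01,
         6.86666006e-02],
       [ 9.99999710e-01,  1.01251271e-04,  7.54436275e-04,
         4.56315635e-04],
       [-6.99713669e-04, -2.67965209e-01,  9.63428335e-01,
        -1.36242546e-01],
       [ 0.00000000e+00,  0.00000000e+00,  0.00000000e+00,
         1.00000000e+00]])}
```

View pics/scene0.png

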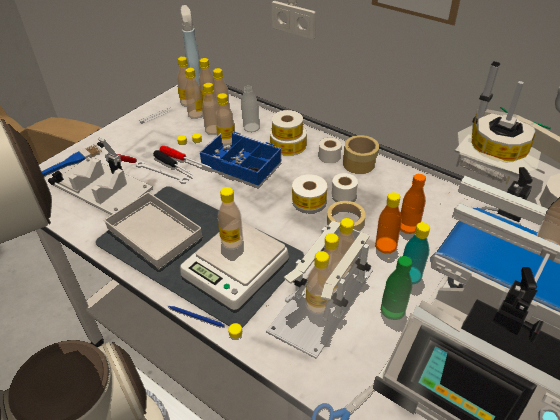

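View pics/top0.png

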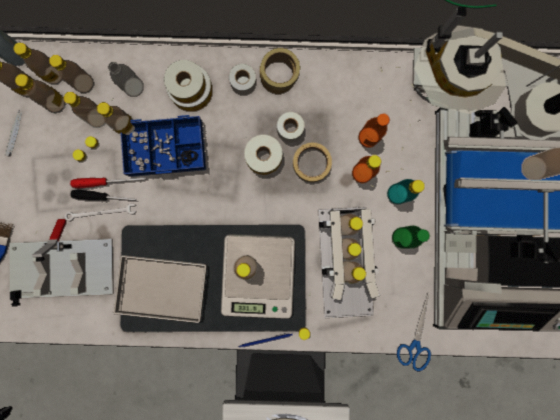

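View pics/wrist0.png

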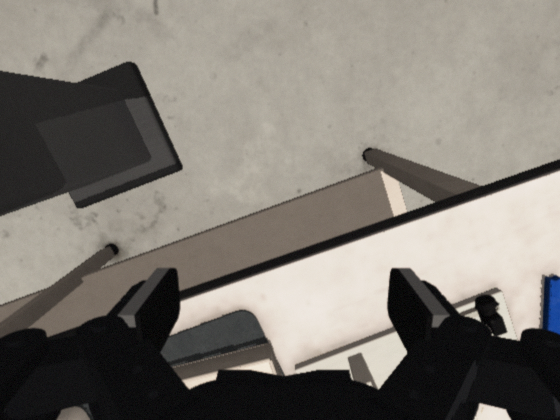

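The scene and top views show the lane with three yellow caps at top (359,273), (354,249) and (356,223). The spare stands on the scale at (243,270), and the tray is at (162,289). Possible mix-ups are the orange bottles at top (374,130) and (368,168), turquoise at (405,190), green at (410,237), the brown group at upper left (20–130, 50–120), and loose caps at (304,334), (91,142) and (79,156).

```bash
cat > h.py <<'E'
from workcell import ctrl
import cv2, numpy as np
from scipy.spatial.transform import Rotation as R
def cam(n,st=None):
    c=ctrl.get_calibration(n); K=c["camera_matrix"]
    if n=="wrist":
        q=st["eef_rot"]; T=np.eye(4); T[:3,:3]=R.from_quat([q[1],q[2],q[3],q[0]]).as_matrix(); T[:3,3]=st["position"]
        M=np.linalg.inv(T@c["mount"]); return K,M[:3,:3],M[:3,3]
    return K,cv2.Rodrigues(c["rvec"])[0],c["tvec"]
def proj(C,p):
    K,Rm,t=C; u=(K@(Rm@np.atleast_2d(p).T+t[:,None])); return (u[:2]/u[2]).T
def tri(C1,p1,C2,p2):
    P=[c[0]@np.c_[c[1],c[2]] for c in (C1,C2)]
    X=cv2.triangulatePoints(P[0],P[1],np.float64(p1).reshape(2,1),np.float64(p2).reshape(2,1)).ravel()
    return X[:3]/X[3]
def onz(C,p,z):
    K,Rm,t=C; d=Rm.T@np.linalg.inv(K)@np.r_[p,1]; o=-Rm.T@t
    return o+d*(z-o[2])/d[2]
def yellow(im,lo=60):
    h=cv2.cvtColor(im,cv2.COLOR_RGB2HSV); return cv2.inRange(h,(22,170,lo),(34,255,255))
E
python3 - <<'E'
from h import *
S=cam("scene");T=cam("top")
for n in ["top","scene"]:
    im=cv2.imread(f"pics/{n}0.png")[:,:,::-1].copy()
    m=yellow(im); k,l,s,c=cv2.connectedComponentsWithStats(m)
    for i in range(1,k):
        if s[i,4]>25: print(n,c[i].round(1),s[i])
    ctrl.capture(n)
    for th in ["bottle_a_mid","bottle_plain_mid","tray","scale","sample_lane","label_roll_mid","tape_roll_mid"]:
        print(n,th,[(round(d["conf"],2),np.round(d["box"]).astype(int).tolist()) for d in ctrl.spot_in(th,n)][:8])
a=cv2.imread("pics/top0.png")[190:340,300:420]; cv2.imwrite("pics/ct.png",cv2.resize(a,None,fx=4,fy=4,interpolation=2))
a=cv2.imread("pics/scene0.png")[180:360,190:410]; cv2.imwrite("pics/cs.png",cv2.resize(a,None,fx=3.3,fy=3.3,interpolation=2))
E
```

```text
top [21.6 49.8] [ 14  43  18  16 173]
top [56.7 61.9] [ 49  55  17  15 165]
top [22.8 80.9] [ 15  74  18  16 182]
top [71.4 98.5] [ 64  92  16  15 158]
top [104.5 109.3] [ 97 103  16  14 166]
top [ 91.  141.9] [ 86 137  11  11  98]
top [ 78.6 154.8] [ 73 150  12  11 100]
top [373.5 161.6] [367 156  14  13 132]
top [416.3 186.2] [409 180  15  13 145]
top [355.1 223. ] [349 217  13  13 138]
top [354. 249.] [348 243  13  13 139]
top [243.  269.7] [237 263  13  14 149]
top [358.3 273.2] [352 267  13  14 143]
top [303.9 333. ] [299 328  11  11  97]
top bottle_a_mid [(0.83, [355, 274, 22, 27]), (0.62, [411, 238, 36, 28]), (0.58, [374, 133, 32, 32])]
top bottle_plain_mid [(0.96, [351, 225, 23, 22]), (0.93, [410, 192, 34, 26]), (0.85, [367, 169, 33, 25])]
top tray [(0.71, [162, 290, 97, 70])]
top scale [(0.84, [257, 277, 76, 86])]
top sample_lane [(0.61, [350, 263, 62, 111])]
top label_roll_mid [(0.82, [265, 157, 38, 40])]
top tape_roll_mid [(0.55, [311, 164, 35, 32])]
scene [182.1  61.4] [178  56   9  11  86]
scene [203.9  62.9] [200  58   9  11  90]
scene [189.7  72.8] [185  68  10  11  95
[... 805 characters left out ...]
 [331.2 241.2] [325 233  14  17 201]
scene [231.1 240.5] [222 238  18   5  27]
scene [321.3 259.4] [315 251  14  18 214]
scene [234.9 330.2] [228 323  14  16 174]
scene [484.2 415.2] [478 410  14  10  73]
scene bottle_a_mid [(0.87, [320, 282, 25, 68]), (0.8, [396, 290, 34, 67]), (0.8, [412, 206, 28, 62])]
scene bottle_plain_mid [(0.94, [388, 220, 23, 62]), (0.92, [347, 237, 14, 35]), (0.62, [417, 252, 26, 61])]
scene tray [(0.64, [156, 230, 96, 74])]
scene scale [(0.88, [236, 264, 106, 79])]
scene sample_lane [(0.67, [320, 289, 110, 142])]
scene label_roll_mid [(0.91, [309, 192, 34, 36])]
scene tape_roll_mid [(0.71, [346, 215, 40, 28]), (0.71, [346, 235, 14, 35]), (0.63, [231, 221, 29, 64])]
```

View pics/ct.png

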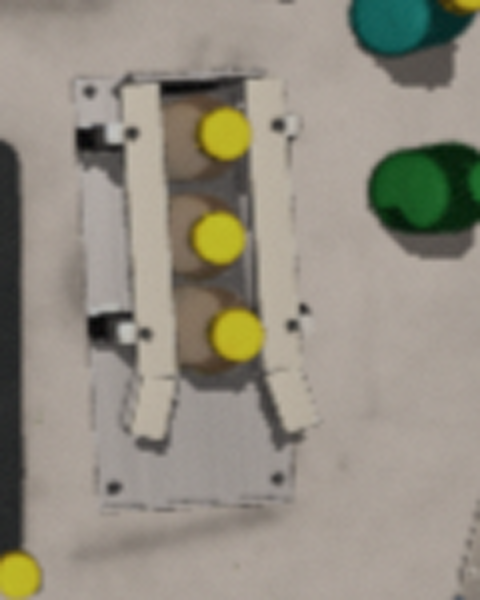

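View pics/cs.png

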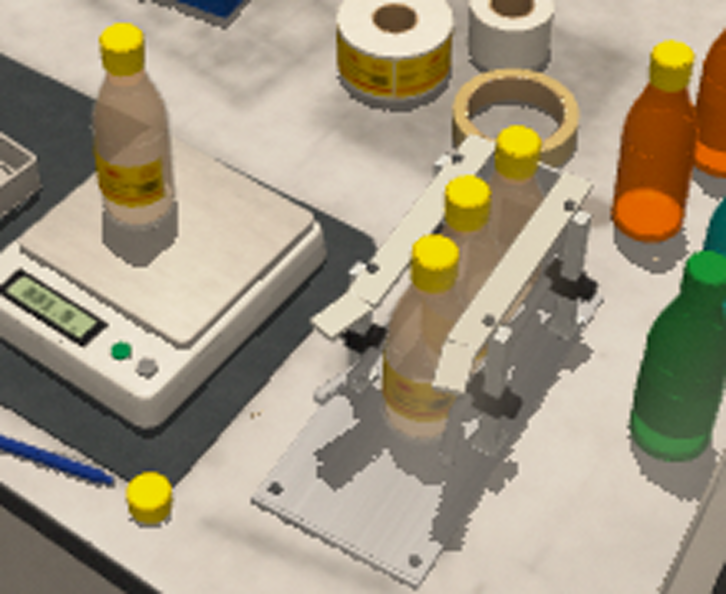

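The close crops show three yellow-capped bottles in the lane, with only the rearmost lacking a label. The spare is on the scale. The loose cap and the green, orange and turquoise bottles are not part of the job. Next I triangulate.

```bash
python3 - <<'E'
from h import *
S=cam("scene");T=cam("top")
P={"front":((358.3,273.2),(321.3,259.4)),"mid":((354,249),(331.2,241.2)),"rear":((355.1,223),(346.3,225.8)),"spare":((243,269.7),(226.6,194.5))}
for k,(a,b) in P.items():
    X=tri(T,a,S,b); print(k,X.round(4),"reproj",(proj(T,X)-a).round(1),(proj(S,X)-b).round(1))
for n,p in dict(FL=(324.7,316.2),FR=(373,315),RL=(318.9,209.5)).items(): print(n,onz(T,p,.004).round(4))
for n,p in dict(rodFL=(336.3,273.2),rodFR=(373.2,271.2),rodRL=(332.9,223.2),rodRR=(369.6,221.1)).items(): print(n,onz(T,p,.125).round(4))
a=cv2.imread("pics/top0.png")[230:340,100:320]; cv2.imwrite("pics/ct2.png",cv2.resize(a,None,fx=3.6,fy=3.6,interpolation=2))
E
```

```text
front [ 0.4934 -0.1472  0.1532] reproj [[-0.5  0.4]] [[ 0.6 -0.1]]
mid [ 0.5468 -0.1364  0.1546] reproj [[-0.5  0.3]] [[ 0.5 -0.1]]
rear [ 0.6048 -0.1379  0.1543] reproj [[-0.4  0.3]] [[ 0.4 -0.1]]
spare [0.4963 0.1062 0.1963] reproj [[-0.4  0.4]] [[0.4 0. ]]
FL [ 0.3739 -0.0934  0.004 ]
FR [ 0.3806 -0.2155  0.004 ]
RL [ 0.644  -0.0722  0.004 ]
rodFL [ 0.4909 -0.1034  0.125 ]
rodFR [ 0.498  -0.1875  0.125 ]
rodRL [ 0.6048 -0.0931  0.125 ]
rodRR [ 0.6122 -0.1773  0.125 ]
```

View pics/ct2.png

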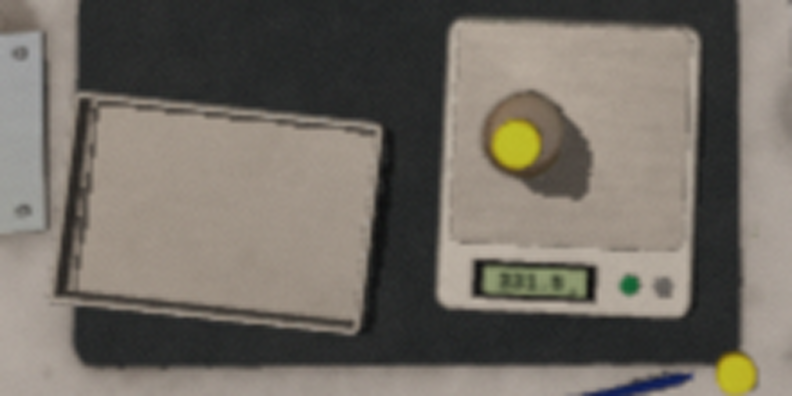

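```bash
python3 -m jog '{"travel":[[-24,-31,-10],[-48,-62,-20],[-72,-93,-30],[-96,-124,-40],[-120,-155,-50],[-144,-186,-60],[-168,-217,-60],[-192,-248,-60],[-216,-279,-60],[-222,-284,-60]],"dr":[[0,0,-0.05],[0,0,-0.1],[0,0,-0.15],[0,0,-0.2],[0,0,-0.25],[0,0,-0.3],[0,0,-0.35],[0,0,-0.4],[0,0,-0.443],[0,0,-0.443]],"grip":[60,60,60,60,60,60,60,60,60,60]}'
python3 - <<'E'
from h import *
T=cam("top")
for n,p in dict(label=(265,157),tape=(311,164)).items(): print(n,onz(T,p,.03).round(3))
# tray rim corners (z=.038), scale pan corners
f=lambda u,v:(100+u/3.6,230+v/3.6)
for n,p in dict(tBL=(80,95),tBR=(382,125),tFL=(57,301),tFR=(360,333)).items(): print(n,onz(T,f(*p),.038).round(4))
for n,p in dict(pBL=(452,22),pBR=(698,30),sFL=(438,305),sFR=(690,316)).items(): print(n,onz(T,f(*p),.042).round(4))
E
```

```text
clock: 1.78
position: [0.3017, 0.1674, 0.3001]
eef_rot: [0.001, -0.042, 0.999, -0.0]
ft_force: [-1.1, -0.2, -0.0]
opening: 0.0602
label [0.771 0.07  0.03 ]
tape [ 0.757 -0.047  0.03 ]
tBL [0.5106 0.4149 0.038 ]
tBR [0.4964 0.2067 0.038 ]
tFL [0.3703 0.4236 0.038 ]
tFR [0.3549 0.2162 0.038 ]
pBL [0.5684 0.1608 0.042 ]
pBR [ 0.568  -0.0083  0.042 ]
sFL [0.376  0.1633 0.042 ]
sFR [ 0.3737 -0.0082  0.042 ]
```

```bash
python3 -m jog '{"travel":[[-8,-36,0],[-16,-72,0],[-24,-108,0],[-32,-144,0],[-40,-180,0],[-48,-216,0],[-56,-252,0],[-64,-288,0],[-73,-324,0],[-73,-324,0]],"dr":[[0,0,0],[0,0,0],[0,0,0],[0,0,0],[0,0,0],[0,0,0],[0,0,0],[0,0,0],[0,0,0],[0,0,0]],"grip":[60,60,60,60,60,60,60,60,60,60]}'
cat > wl.py <<'E'
from h import *
import sys
def look(tag):
    st=ctrl.observe(); im=ctrl.capture("wrist"); cv2.imwrite(f"pics/{tag}.png",im[:,:,::-1])
    return st,im,cam("wrist",st)
def caps(im,C,z,amin=100):
    k,l,s,c=cv2.connectedComponentsWithStats(yellow(im))
    r=[]
    for i in range(1,k):
        if s[i,4]>amin: print(c[i].round(1),s[i].tolist(),onz(C,c[i],z).round(4))
if __name__=="__main__":
    st,im,C=look(sys.argv[1]); print(st["clock"],st["position"].round(4),st["eef_rot"].round(4)); caps(im,C,float(sys.argv[2]))
E
python3 wl.py w1 0.165
```

```text
clock: 2.62
position: [0.4027, -0.1497, 0.2979]
eef_rot: [-0.001, -0.04, 0.999, -0.0]
ft_force: [0.6, -0.0, -0.3]
opening: 0.0603
2.6167 [ 0.4027 -0.1497  0.2979] [-6.000e-04 -4.040e-02  9.992e-01 -3.000e-04]
[382.3 119.6] [369, 107, 27, 26, 541] [ 0.3313 -0.0808  0.165 ]
[511.5 277.5] [502, 267, 22, 25, 140] [0.4496 0.0475 0.165 ]
[279.3 303.8] [263, 283, 34, 42, 1158] [ 0.49   -0.1451  0.165 ]
[287.  356.9] [271, 337, 33, 40, 1094] [ 0.5427 -0.134   0.165 ]
```

View pics/w1.png

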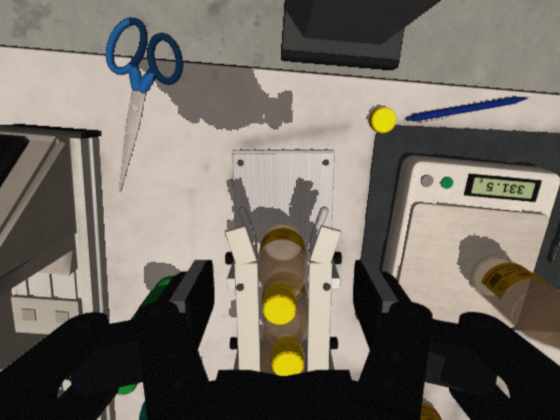

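```bash
python3 -m jog '{"travel":[[-15,0,18],[-30,-1,36],[-45,-2,54],[-57,-2,70],[-57,-2,70],[-57,-2,70]],"dr":[[0,0,0],[0,0,0],[0,0,0],[0,0,0],[0,0,0],[0,0,0]],"grip":[60,60,60,60,60,60]}'
python3 wl.py w2 0.165
```

```text
clock: 3.17
position: [0.4579, -0.1412, 0.2289]
eef_rot: [-0.001, -0.043, 0.999, 0.0]
ft_force: [-1.3, 0.4, 1.0]
opening: 0.06
3.1667 [ 0.4579 -0.1412  0.2289] [-9.000e-04 -4.320e-02  9.991e-01  4.000e-04]
[402.7  59.5] [386, 43, 34, 34, 916] [ 0.3557 -0.0857  0.165 ]
[271.1 282.4] [248, 255, 47, 55, 2077] [ 0.4908 -0.145   0.165 ]
[549.4 269.3] [535, 260, 25, 19, 125] [0.467  0.0266 0.165 ]
[281.3 352.4] [260, 327, 44, 50, 1838] [ 0.5413 -0.1343  0.165 ]
```

View pics/w2.png

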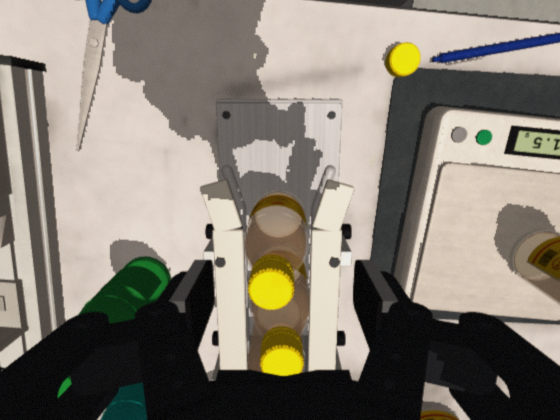

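```bash
cat >> h.py <<'E'
from scipy.optimize import least_squares
_a=np.linspace(0,2*np.pi,40,endpoint=False)
CYL=np.concatenate([np.c_[.0145*np.cos(_a),.0145*np.sin(_a),0*_a+s] for s in (-.01,.01)])
def silc(C,p):
    h=cv2.convexHull(proj(C,CYL+p).astype(np.float32)); m=cv2.moments(h); return np.array([m["m10"],m["m01"]])/m["m00"]
def fitcap(obs,p0):
    r=least_squares(lambda p:np.concatenate([silc(C,p)-u for C,u in obs]),p0,diff_step=1e-4)
    return r.x,r.fun.reshape(-1,2)
E
python3 - <<'E'
from h import *
S=cam("scene");T=cam("top")
W1=cam("wrist",dict(position=np.array([.4027,-.1497,.2979]),eef_rot=np.array([-6e-4,-.0404,.9992,-3e-4])))
W2=cam("wrist",dict(position=np.array([.4579,-.1412,.2289]),eef_rot=np.array([-9e-4,-.0432,.9991,4e-4])))
for n,o in dict(front=[(T,(358.3,273.2)),(S,(321.3,259.4)),(W1,(279.3,303.8)),(W2,(271.1,282.4))],
 mid=[(T,(354,249)),(S,(331.2,241.2)),(W1,(287,356.9)),(W2,(281.3,352.4))],
 rear=[(T,(355.1,223)),(S,(346.3,225.8))],spare=[(T,(243,269.7)),(S,(226.6,194.5))]).items():
    print(n); 
    x,f=fitcap(o,np.array([.5,0,.16])); print(x.round(4),f.round(1).tolist())
    if len(o)>2: x,f=fitcap(o[2:],np.array([.5,-.1,.16])); print("wrist only",x.round(4),f.round(1).tolist())
for p in [(236,152),(328,152),(241,163),(325,162)]: print("w1",onz(W1,p,.004).round(4))
for p in [(217,100),(341,100),(226,115),(332,115)]: print("w2",onz(W2,p,.004).round(4))
E
```

```text
front
[ 0.4951 -0.1451  0.1545] [[-1.2, -0.4], [0.2, -1.4], [-0.3, -0.3], [-0.2, -0.3]]
wrist only [ 0.4941 -0.1449  0.1569] [[-0.1, 0.0], [0.0, -0.0]]
mid
[ 0.5476 -0.134   0.1561] [[-1.3, -0.0], [-0.3, -1.3], [-0.5, -1.2], [-0.3, 0.6]]
wrist only [ 0.5091 -0.137   0.2065] [[0.4, -0.8], [-0.3, 0.5]]
rear
[ 0.6049 -0.1378  0.1542] [[-0.4, 0.3], [0.4, -0.1]]
spare
[0.4965 0.106  0.1963] [[-0.4, 0.3], [0.6, 0.0]]
w1 [ 0.3814 -0.2081  0.004 ]
w1 [ 0.3724 -0.0967  0.004 ]
w1 [ 0.3943 -0.2014  0.004 ]
w1 [ 0.3847 -0.0989  0.004 ]
w2 [ 0.3804 -0.212   0.004 ]
w2 [ 0.3698 -0.0907  0.004 ]
w2 [ 0.3938 -0.2026  0.004 ]
w2 [ 0.3847 -0.0977  0.004 ]
```

```bash
python3 -m jog '{"travel":[[-12,-3,8],[-24,-5,16],[-36,-7,22],[-36,-7,22],[-36,-7,22],[-36,-7,22]],"dr":[[0,0,0],[0,0,0],[0,0,0],[0,0,0],[0,0,0],[0,0,0]],"grip":[60,60,60,60,60,60]}'
```

```text
clock: 3.72
position: [0.4944, -0.1462, 0.2087]
eef_rot: [0.001, -0.043, 0.999, -0.0]
ft_force: [0.5, 0.2, 0.1]
opening: 0.0597
```

```bash
python3 -m jog '{"travel":[[0,1,20],[0,1,40],[0,1,55],[0,1,61],[0,1,61],[0,1,61],[0,1,61],[0,1,61],[0,1,61],[0,1,61]],"dr":[[0,0,0],[0,0,0],[0,0,0],[0,0,0],[0,0,0],[0,0,0],[0,0,0],[0,0,0],[0,0,0],[0,0,0]],"grip":[60,60,60,60,60,60,10,10,10,10]}'
```

```text
clock: 4.55
position: [0.4953, -0.1453, 0.1477]
eef_rot: [0.001, -0.043, 0.999, -0.0]
ft_force: [-1.2, 0.3, 5.7]
opening: 0.0276
```

```bash
python3 -m jog '{"travel":[[0,0,0],[0,0,0],[0,0,-1],[0,0,-2],[0,0,-4],[0,0,-4]],"dr":[[0,0,0],[0,0,0],[0,0,0],[0,0,0],[0,0,0],[0,0,0]],"grip":[10,10,10,10,10,10]}'
```

```text
clock: 5.05
position: [0.4947, -0.1453, 0.1504]
eef_rot: [-0.0, -0.043, 0.999, -0.0]
ft_force: [-0.6, -0.0, -2.8]
opening: 0.0278
```

```bash
python3 -m jog '{"travel":[[4,0,0],[12,0,0],[22,0,0],[33,0,0],[44,0,0],[55,0,0],[66,0,0],[77,0,0],[86,0,0],[90,0,0]],"dr":[[0,0,0],[0,0,0],[0,0,0],[0,0,0],[0,0,0],[0,0,0],[0,0,0],[0,0,0],[0,0,0],[0,0,0]],"grip":[10,10,10,10,10,10,10,10,10,10]}'
```

```text
clock: 5.88
position: [0.4037, -0.1531, 0.1505]
eef_rot: [0.0, -0.042, 0.999, -0.0]
ft_force: [0.0, 0.1, -1.6]
opening: 0.0279
```

```bash
python3 -m jog '{"travel":[[0,0,-6],[1,0,-18],[2,0,-36],[3,0,-56],[3,0,-78],[3,0,-100],[3,0,-122],[3,0,-144],[3,0,-162],[3,0,-170]],"dr":[[0,0,0],[0,0,0],[0,0,0],[0,0,0],[0,0,0],[0,0,0],[0,0,0],[0,0,0],[0,0,0],[0,0,0]],"grip":[10,10,10,10,10,10,10,10,10,10]}'
python3 - <<'E'
import numpy as np
a=.0845
f=lambda d:(-(d[0]*np.cos(a)+d[1]*np.sin(a)),-np.sin(a)*d[0]+np.cos(a)*d[1])
p=np.array([.401,-.153])
for q in [(.6,0),(.65,.15)]: print(np.array(f(np.array(q)-p)).round(4))
E
```

```text
clock: 6.72
position: [0.4029, -0.1533, 0.3236]
eef_rot: [0.002, -0.043, 0.999, -0.001]
ft_force: [0.1, 0.4, -3.3]
opening: 0.0278
[-0.2112  0.1357]
[-0.2737  0.2809]
```

```bash
python3 -m jog '{"travel":[[-8,5,0],[-24,16,0],[-46,30,0],[-70,45,0],[-94,60,0],[-118,75,0],[-142,90,0],[-166,106,0],[-190,122,0],[-205,133,0]],"dr":[[0,0,0],[0,0,0],[0,0,0],[0,0,0],[0,0,0],[0,0,0],[0,0,0],[0,0,0],[0,0,0],[0,0,0]],"grip":[10,10,10,10,10,10,10,10,10,10]}'
```

```text
clock: 7.55
position: [0.5971, -0.0007, 0.3179]
eef_rot: [-0.001, -0.043, 0.999, 0.0]
ft_force: [-0.3, 0.4, -3.6]
opening: 0.0276
```

```bash
python3 -m jog '{"travel":[[-10,12,0],[-21,32,0],[-32,56,0],[-42,82,0],[-52,108,0],[-60,130,0],[-65,144,0],[-68,148,0],[-68,148,0],[-68,148,0]],"dr":[[0,0,0],[0,0,0],[0,0,0],[0,0,0],[0,0,0],[0,0,0],[0,0,0],[0,0,0],[0,0,0],[0,0,0]],"grip":[10,10,10,10,10,10,10,10,10,10]}'
```

```text
clock: 8.38
position: [0.6503, 0.15, 0.3192]
eef_rot: [-0.001, -0.043, 0.999, -0.0]
ft_force: [0.5, -0.0, -3.2]
opening: 0.0275
```

```bash
python3 -m jog '{"travel":[[0,0,10],[0,0,30],[0,0,52],[0,0,76],[0,0,100],[0,0,124],[0,0,146],[0,0,160],[0,0,168],[0,0,168]],"dr":[[0,0,0],[0,0,0],[0,0,0],[0,0,0],[0,0,0],[0,0,0],[0,0,0],[0,0,0],[0,0,0],[0,0,0]],"grip":[10,10,10,10,10,10,10,10,10,10]}'
```

```text
clock: 9.22
position: [0.6493, 0.1488, 0.1505]
eef_rot: [-0.001, -0.042, 0.999, -0.0]
ft_force: [-0.6, 0.3, -3.7]
opening: 0.0276
```

```bash
python3 -m jog '{"travel":[[0,0,2],[0,0,4],[0,0,5],[0,0,5]],"dr":[[0,0,0],[0,0,0],[0,0,0],[0,0,0]],"grip":[10,10,10,10]}'
```

```text
clock: 9.55
position: [0.6505, 0.15, 0.148]
eef_rot: [0.001, -0.043, 0.999, 0.0]
ft_force: [0.9, -0.5, -2.6]
opening: 0.0274
```

```bash
python3 -m jog '{"travel":[[0,0,1],[0,0,2],[0,0,3],[0,0,3]],"dr":[[0,0,0],[0,0,0],[0,0,0],[0,0,0]],"grip":[10,10,10,10]}'
```

```text
clock: 9.88
position: [0.6501, 0.1501, 0.1441]
eef_rot: [-0.0, -0.043, 0.999, -0.0]
ft_force: [0.2, -0.1, -2.9]
opening: 0.0277
```

```bash
python3 -m jog '{"travel":[[0,0,1],[0,0,2],[0,0,2]],"dr":[[0,0,0],[0,0,0],[0,0,0]],"grip":[10,10,10]}'
```

```text
clock: 10.13
position: [0.6506, 0.1501, 0.1438]
eef_rot: [0.001, -0.043, 0.999, 0.0]
ft_force: [-0.1, -0.5, 4.9]
opening: 0.0278
```

```bash
python3 -m jog '{"travel":[[0,0,0],[0,0,0],[0,0,0],[0,0,0],[0,0,-10],[0,0,-30],[0,0,-55],[0,0,-80],[0,0,-105],[0,0,-110]],"dr":[[0,0,0],[0,0,0],[0,0,0],[0,0,0],[0,0,0],[0,0,0],[0,0,0],[0,0,0],[0,0,0],[0,0,0]],"grip":[60,60,60,60,60,60,60,60,60,60]}'
```

```text
clock: 10.97
position: [0.6508, 0.1502, 0.2579]
eef_rot: [0.003, -0.043, 0.999, 0.001]
ft_force: [0.7, -0.5, 1.2]
opening: 0.0599
```

```bash
python3 -m jog '{"travel":[[18,-31,0],[36,-62,0],[54,-93,0],[72,-124,0],[90,-155,0],[108,-186,0],[126,-217,0],[144,-248,0],[158,-275,0],[158,-275,0]],"dr":[[0,0,0],[0,0,0],[0,0,0],[0,0,0],[0,0,0],[0,0,0],[0,0,0],[0,0,0],[0,0,0],[0,0,0]],"grip":[60,60,60,60,60,60,60,60,60,60]}'
python3 - <<'E'
from wl import *
st,im,C=look("w3"); print(st["clock"],st["position"].round(4),st["eef_rot"].round(4)); caps(im,C,.16)
im=ctrl.capture("top"); cv2.imwrite("pics/top3.png",im[:,:,::-1]); caps(im,cam("top"),.165)
E
```

```text
clock: 11.8
position: [0.5142, -0.1413, 0.2529]
eef_rot: [0.0, -0.041, 0.999, -0.001]
ft_force: [-1.1, 0.4, -0.8]
opening: 0.0604
11.8 [ 0.5142 -0.1413  0.2529] [ 1.000e-04 -4.060e-02  9.992e-01 -7.000e-04]
[402.9   6.9] [388, 0, 33, 18, 450] [ 0.3795 -0.0815  0.16  ]
[548.3 194.3] [535, 187, 25, 14, 119] [0.4822 0.0347 0.16  ]
[289.1 265.1] [269, 240, 42, 50, 1672] [ 0.5475 -0.1336  0.16  ]
[531.9 313.5] [511, 301, 39, 30, 297] [0.5713 0.0482 0.16  ]
[279.3 333.5] [260, 309, 40, 49, 1583] [ 0.6035 -0.1361  0.16  ]
[115.4 407.1] [96, 388, 33, 32, 546] [ 0.682  -0.2621  0.16  ]
[21.6 49.9] [14, 43, 17, 16, 177] [0.9735 0.6239 0.165 ]
[56.9 62. ] [49, 55, 17, 15, 170] [0.9481 0.5425 0.165 ]
[23.1 81.3] [15, 74, 18, 17, 198] [0.9015 0.616  0.165 ]
[71.7 98.8] [64, 92, 16, 15, 171] [0.8649 0.5045 0.165 ]
[104.6 109.3] [97, 103, 16, 14, 166] [0.8431 0.4295 0.165 ]
[ 78.7 154.9] [73, 150, 12, 11, 101] [0.7384 0.4817 0.165 ]
[373.5 161.9] [367, 156, 14, 13, 133] [ 0.7424 -0.1753  0.165 ]
[416.1 186.1] [409, 180, 15, 13, 148] [ 0.6912 -0.2708  0.165 ]
[227.3 199.2] [221, 193, 13, 13, 131] [0.6493 0.1472 0.165 ]
[355.2 223.1] [349, 217, 13, 13, 138] [ 0.6048 -0.1371  0.165 ]
[353.8 248.6] [347, 242, 14, 14, 137] [ 0.5486 -0.1351  0.165 ]
[244.  269.9] [238, 263, 13, 14, 144] [0.4948 0.105  0.165 ]
```

View pics/w3.png

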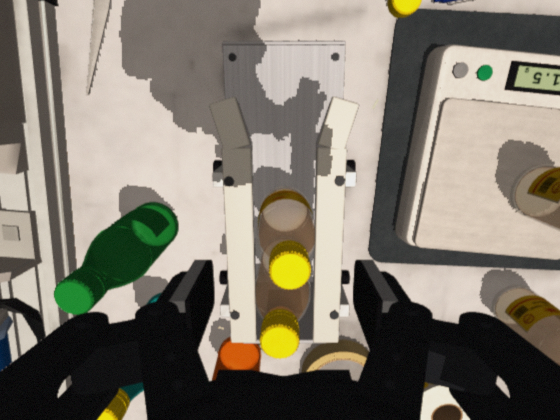

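View pics/top3.png

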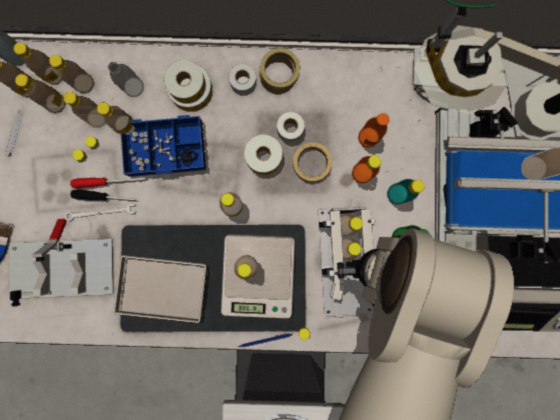

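```bash
python3 -m jog '{"travel":[[-10,1,12],[-22,3,25],[-34,4,40],[-34,4,60],[-34,4,80],[-34,4,96],[-34,4,105],[-34,4,105],[-34,4,105],[-34,4,105]],"dr":[[0,0,0],[0,0,0],[0,0,0],[0,0,0],[0,0,0],[0,0,0],[0,0,0],[0,0,0],[0,0,0],[0,0,0]],"grip":[60,60,60,60,60,60,60,60,60,60]}'
```

```text
clock: 12.73
position: [0.5504, -0.1301, 0.1479]
eef_rot: [0.0, -0.043, 0.999, -0.0]
ft_force: [0.3, 0.4, 0.9]
opening: 0.0599
```

```bash
python3 -m jog '{"travel":[[1,-2,0],[2,-3,0],[2,-3,0],[2,-3,0],[2,-3,0],[2,-3,0],[2,-3,0],[2,-3,-2],[2,-3,-4],[2,-3,-4]],"dr":[[0,0,0],[0,0,0],[0,0,0],[0,0,0],[0,0,0],[0,0,0],[0,0,0],[0,0,0],[0,0,0],[0,0,0]],"grip":[60,60,10,10,10,10,10,10,10,10]}'
```

```text
clock: 13.57
position: [0.5476, -0.1341, 0.1507]
eef_rot: [-0.001, -0.042, 0.999, -0.0]
ft_force: [0.3, -4.2, -5.0]
opening: 0.0276
```

```bash
python3 -m jog '{"travel":[[4,-1,0],[12,-2,0],[24,-2,0],[38,-2,0],[52,-2,0],[66,-2,0],[80,-2,0],[94,-2,0],[106,-2,0],[112,-2,0]],"dr":[[0,0,0],[0,0,0],[0,0,0],[0,0,0],[0,0,0],[0,0,0],[0,0,0],[0,0,0],[0,0,0],[0,0,0]],"grip":[10,10,10,10,10,10,10,10,10,10]}'
```

```text
clock: 14.4
position: [0.4348, -0.1449, 0.1514]
eef_rot: [-0.0, -0.043, 0.999, 0.0]
ft_force: [0.3, 0.1, -3.9]
opening: 0.0275
```

```bash
python3 -m jog '{"travel":[[8,-1,0],[18,-2,0],[28,-3,0],[34,-3,-4],[36,-3,-16],[36,-3,-34],[36,-3,-56],[36,-3,-78],[36,-3,-100],[36,-3,-120]],"dr":[[0,0,0],[0,0,0],[0,0,0],[0,0,0],[0,0,0],[0,0,0],[0,0,0],[0,0,0],[0,0,0],[0,0,0]],"grip":[10,10,10,10,10,10,10,10,10,10]}'
python3 - <<'E'
import numpy as np
a=.0845
f=lambda d:(-(d[0]*np.cos(a)+d[1]*np.sin(a)),-np.sin(a)*d[0]+np.cos(a)*d[1])
p=np.array([.400,-.151])
for q in [(.6,-.01),(.65,.03)]: print(np.array(f(np.array(q)-p)).round(4))
E
```

```text
clock: 15.23
position: [0.4011, -0.1513, 0.2738]
eef_rot: [0.001, -0.043, 0.999, -0.0]
ft_force: [1.3, -0.1, -3.4]
opening: 0.0281
[-0.2112  0.1236]
[-0.2644  0.1593]
```

```bash
python3 -m jog '{"travel":[[-2,2,-12],[-10,6,-26],[-26,15,-38],[-48,29,-46],[-72,44,-48],[-96,58,-48],[-120,72,-48],[-144,87,-48],[-168,101,-48],[-192,116,-48]],"dr":[[0,0,0],[0,0,0],[0,0,0],[0,0,0],[0,0,0],[0,0,0],[0,0,0],[0,0,0],[0,0,0],[0,0,0]],"grip":[10,10,10,10,10,10,10,10,10,10]}'
```

```text
clock: 16.07
position: [0.5835, -0.0184, 0.3202]
eef_rot: [0.0, -0.043, 0.999, 0.0]
ft_force: [0.1, -0.2, -2.1]
opening: 0.0281
```

```bash
python3 -m jog '{"travel":[[-22,14,0],[-42,26,0],[-58,36,6],[-68,41,20],[-72,43,40],[-72,43,62],[-72,43,84],[-72,43,106],[-72,43,128],[-72,43,146]],"dr":[[0,0,0],[0,0,0],[0,0,0],[0,0,0],[0,0,0],[0,0,0],[0,0,0],[0,0,0],[0,0,0],[0,0,0]],"grip":[10,10,10,10,10,10,10,10,10,10]}'
```

```text
clock: 16.9
position: [0.6497, 0.0293, 0.1711]
eef_rot: [-0.001, -0.042, 0.999, -0.0]
ft_force: [0.2, 0.4, -3.6]
opening: 0.0278
```

```bash
python3 -m jog '{"travel":[[0,0,8],[0,0,14],[0,0,18],[0,0,18],[0,0,18]],"dr":[[0,0,0],[0,0,0],[0,0,0],[0,0,0],[0,0,0]],"grip":[10,10,10,10,10]}'
```

```text
clock: 17.32
position: [0.6507, 0.0296, 0.1563]
eef_rot: [0.001, -0.043, 0.999, -0.0]
ft_force: [-0.6, 0.2, -2.4]
opening: 0.0276
```

```bash
python3 -m jog '{"travel":[[0,0,3],[0,0,6],[0,0,9],[0,0,10],[0,0,10]],"dr":[[0,0,0],[0,0,0],[0,0,0],[0,0,0],[0,0,0]],"grip":[10,10,10,10,10]}'
```

```text
clock: 17.73
position: [0.6503, 0.0296, 0.1449]
eef_rot: [-0.0, -0.043, 0.999, 0.0]
ft_force: [-0.0, -0.5, -2.4]
opening: 0.0273
```

```bash
python3 -m jog '{"travel":[[0,0,1],[0,0,2],[0,0,2]],"dr":[[0,0,0],[0,0,0],[0,0,0]],"grip":[10,10,10]}'
```

```text
clock: 17.98
position: [0.6507, 0.0297, 0.144]
eef_rot: [0.001, -0.043, 0.999, 0.0]
ft_force: [0.5, 1.0, 1.9]
opening: 0.0276
```

Contact made. Next I release, rise and return to the rear bottle.

```bash
python3 -m jog '{"travel":[[0,0,0],[0,0,0],[0,0,0],[0,0,0],[0,0,-10],[0,0,-30],[0,0,-55],[0,0,-80],[0,0,-105],[0,0,-110]],"dr":[[0,0,0],[0,0,0],[0,0,0],[0,0,0],[0,0,0],[0,0,0],[0,0,0],[0,0,0],[0,0,0],[0,0,0]],"grip":[60,60,60,60,60,60,60,60,60,60]}'
```

```text
clock: 18.82
position: [0.6511, 0.0296, 0.2589]
eef_rot: [0.003, -0.043, 0.999, -0.0]
ft_force: [0.2, 0.4, 2.2]
opening: 0.06
```

```bash
python3 -m jog '{"travel":[[18,-30,0],[36,-60,0],[54,-90,0],[72,-120,0],[88,-148,0],[96,-162,0],[96,-162,0],[96,-162,0],[96,-162,0],[96,-162,0]],"dr":[[0,0,0],[0,0,0],[0,0,0],[0,0,0],[0,0,0],[0,0,0],[0,0,0],[0,0,0],[0,0,0],[0,0,0]],"grip":[60,60,60,60,60,60,60,60,60,60]}'
python3 - <<'E'
from wl import *
st,im,C=look("w4"); print(st["clock"],st["position"].round(4),st["eef_rot"].round(4)); caps(im,C,.16)
print(ctrl.observe()["position"].round(4))
im=ctrl.capture("scene"); cv2.imwrite("pics/scene4.png",im[:,:,::-1])
E
```

```text
clock: 19.65
position: [0.569, -0.139, 0.2532]
eef_rot: [-0.0, -0.043, 0.999, 0.0]
ft_force: [0.5, 0.0, -0.1]
opening: 0.0599
19.65 [ 0.569  -0.139   0.2532] [-0.000e+00 -4.320e-02  9.991e-01  1.000e-04]
[281.7 266.3] [261, 242, 42, 49, 1634] [ 0.6037 -0.1361  0.16  ]
[421.9 260.1] [412, 250, 22, 22, 174] [ 0.5904 -0.0379  0.16  ]
[542.  267.4] [520, 256, 40, 27, 273] [0.5885 0.0483 0.16  ]
[ 0.569  -0.1389  0.2531]
```

View pics/w4.png

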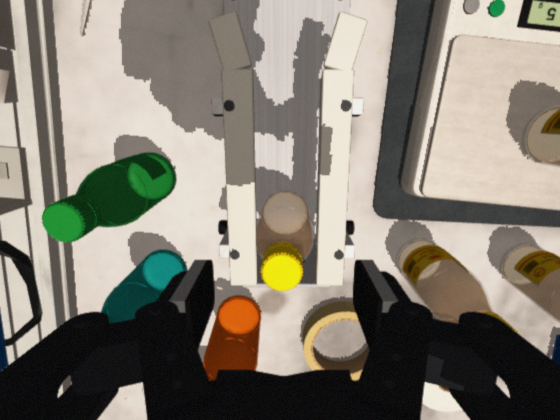

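View pics/scene4.png

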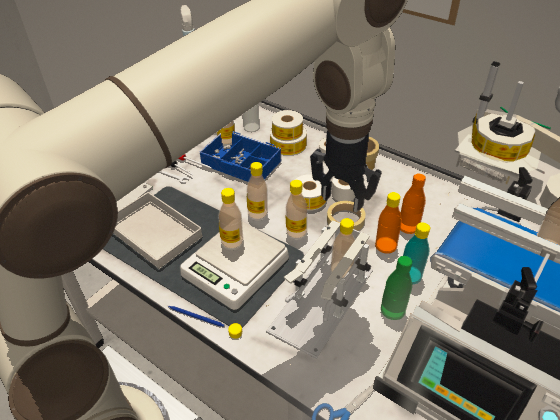

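```bash
python3 -m jog '{"travel":[[-12,0,12],[-24,0,25],[-35,0,40],[-35,0,60],[-35,0,80],[-35,0,96],[-35,0,105],[-35,0,105],[-35,0,105],[-35,0,105]],"dr":[[0,0,0],[0,0,0],[0,0,0],[0,0,0],[0,0,0],[0,0,0],[0,0,0],[0,0,0],[0,0,0],[0,0,0]],"grip":[60,60,60,60,60,60,60,60,60,60]}'
python3 - <<'E'
from h import *
st=dict(position=np.array([.569,-.139,.2532]),eef_rot=np.array([0,-.0432,.9991,.0001]))
C=cam("wrist",st)
im=cv2.imread("pics/w4.png"); 
for y in (80,120,200,230): print(y,onz(C,(254.5,y),.124).round(4),onz(C,(318.5,y),.124).round(4))
for y in (150,210): print(im[y,215:262].sum(1).tolist(),im[y,310:360].sum(1).tolist())
E
```

```text
clock: 20.58
position: [0.6041, -0.1369, 0.149]
eef_rot: [0.001, -0.043, 0.999, -0.0]
ft_force: [0.3, -0.1, 0.9]
opening: 0.0598
80 [ 0.4784 -0.1664  0.124 ] [ 0.4744 -0.1211  0.124 ]
120 [ 0.5058 -0.1646  0.124 ] [ 0.5018 -0.1179  0.124 ]
200 [ 0.5659 -0.1607  0.124 ] [ 0.5616 -0.1111  0.124 ]
230 [ 0.5904 -0.1592  0.124 ] [ 0.586  -0.1083  0.124 ]
[668, 667, 668, 665, 667, 669, 667, 670, 652, 555, 366, 359, 363, 361, 365, 362, 361, 355, 364, 359, 352, 363, 361, 361, 361, 360, 355, 359, 364, 361, 361, 360, 368, 366, 376, 364, 362, 356, 319, 401, 593, 645, 650, 649, 638, 637, 639] [323, 319, 336, 333, 341, 344, 464, 573, 407, 252, 252, 328, 360, 369, 362, 365, 367, 363, 362, 392, 510, 671, 687, 689, 685, 687, 687, 686, 688, 691, 690, 685, 685, 688, 684, 687, 686, 686, 671, 595, 532, 592, 608, 611, 618, 620, 630, 640, 642, 642]
[654, 655, 659, 656, 660, 657, 657, 651, 650, 650, 620, 536, 526, 645, 672, 675, 674, 678, 679, 680, 675, 677, 680, 677, 685, 682, 682, 682, 680, 682, 681, 680, 682, 685, 687, 685, 685, 686, 671, 619, 488, 334, 336, 326, 317, 312, 314] [329, 326, 328, 327, 333, 318, 262, 246, 374, 596, 675, 685, 688, 685, 687, 682, 687, 685, 686, 688, 685, 683, 685, 687, 685, 689, 685, 685, 685, 686, 687, 686, 684, 684, 685, 672, 601, 585, 653, 656, 656, 652, 650, 645, 647, 646, 650, 647, 641, 645]
```

```bash
python3 -m jog '{"travel":[[0,0,1],[0,0,1],[0,0,1],[0,0,1],[0,0,1],[0,0,1],[0,0,1],[0,0,-2],[0,0,-3],[0,0,-3]],"dr":[[0,0,0],[0,0,0],[0,0,0],[0,0,0],[0,0,0],[0,0,0],[0,0,0],[0,0,0],[0,0,0],[0,0,0]],"grip":[60,10,10,10,10,10,10,10,10,10]}'
```

```text
clock: 21.42
position: [0.6032, -0.137, 0.151]
eef_rot: [-0.0, -0.043, 0.999, 0.0]
ft_force: [0.5, -0.2, -2.7]
opening: 0.028
```

```bash
python3 -m jog '{"travel":[[4,1,0],[12,2,0],[24,2,0],[38,2,0],[52,2,0],[66,2,0],[80,2,0],[94,2,0],[108,2,0],[122,2,0]],"dr":[[0,0,0],[0,0,0],[0,0,0],[0,0,0],[0,0,0],[0,0,0],[0,0,0],[0,0,0],[0,0,0],[0,0,0]],"grip":[10,10,10,10,10,10,10,10,10,10]}'
```

```text
clock: 22.25
position: [0.4802, -0.1453, 0.151]
eef_rot: [-0.0, -0.043, 0.999, -0.0]
ft_force: [-0.2, -0.8, -2.6]
opening: 0.0272
```

```bash
python3 -m jog '{"travel":[[14,0,0],[28,0,0],[42,0,0],[56,0,0],[70,0,0],[80,0,-4],[84,0,-14],[84,0,-30],[84,0,-50],[84,0,-65]],"dr":[[0,0,0],[0,0,0],[0,0,0],[0,0,0],[0,0,0],[0,0,0],[0,0,0],[0,0,0],[0,0,0],[0,0,0]],"grip":[10,10,10,10,10,10,10,10,10,10]}'
python3 - <<'E'
import numpy as np
a=.0864
f=lambda d:(-(d[0]*np.cos(a)+d[1]*np.sin(a)),-np.sin(a)*d[0]+np.cos(a)*d[1])
p=np.array([.3985,-.1525])
for q in [(.385,.1),(.4,.22),(.433,.315)]: print(np.array(f(np.array(q)-p)).round(4))
E
```

```text
clock: 23.08
position: [0.3981, -0.1526, 0.2186]
eef_rot: [0.001, -0.043, 0.999, -0.0]
ft_force: [-0.0, 0.2, -3.0]
opening: 0.0272
[-0.0083  0.2527]
[-0.0336  0.371 ]
[-0.0747  0.4628]
```

```bash
python3 -m jog '{"travel":[[0,6,-8],[0,20,-14],[0,42,-16],[-2,68,-16],[-3,94,-16],[-4,120,-16],[-5,146,-16],[-6,172,-16],[-7,198,-16],[-8,224,-16]],"dr":[[0,0,0],[0,0,0],[0,0,0],[0,0,0],[0,0,0],[0,0,0],[0,0,0],[0,0,0],[0,0,0],[0,0,0]],"grip":[10,10,10,10,10,10,10,10,10,10]}'
```

```text
clock: 23.92
position: [0.3864, 0.073, 0.2325]
eef_rot: [0.0, -0.043, 0.999, 0.0]
ft_force: [0.3, -0.3, -2.2]
opening: 0.0276
```

```bash
python3 -m jog '{"travel":[[-2,26,0],[-6,52,0],[-12,78,0],[-20,104,0],[-29,130,0],[-38,156,0],[-48,182,0],[-56,206,0],[-63,226,0],[-67,238,0]],"dr":[[0,0,0],[0,0,0],[0,0,0],[0,0,0],[0,0,0],[0,0,0],[0,0,0],[0,0,0],[0,0,0],[0,0,0]],"grip":[10,10,10,10,10,10,10,10,10,10]}'
```

```text
clock: 24.75
position: [0.4333, 0.3165, 0.2318]
eef_rot: [-0.0, -0.043, 0.999, -0.0]
ft_force: [0.5, -0.5, -3.1]
opening: 0.0278
```

```bash
python3 -m jog '{"travel":[[0,0,6],[0,0,18],[0,0,34],[0,0,50],[0,0,64],[0,0,73],[0,0,77],[0,0,77],[0,0,77]],"dr":[[0,0,0],[0,0,0],[0,0,0],[0,0,0],[0,0,0],[0,0,0],[0,0,0],[0,0,0],[0,0,0]],"grip":[10,10,10,10,10,10,10,10,10]}'
python3 - <<'E'
from h import *
im=ctrl.capture("scene"); cv2.imwrite("pics/scene5.png",cv2.resize(im[130:330,80:330,::-1],None,fx=3,fy=3))
E
```

```text
clock: 25.5
position: [0.4335, 0.314, 0.1559]
eef_rot: [0.0, -0.042, 0.999, 0.0]
ft_force: [1.2, 0.5, -2.8]
opening: 0.0277
```

View pics/scene5.png

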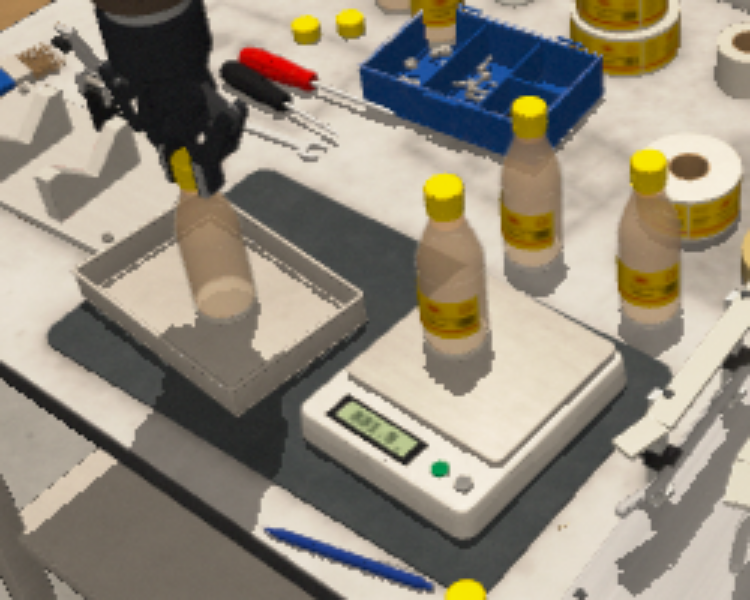

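```bash
python3 - <<'E'
from h import *
S=cam("scene")
st=ctrl.observe(); print(st["position"])
x,y=.4335,.3155
for z in (.006,.012,.1,.165): print(z,((proj(S,[x,y,z])[0]-[80,130])*3).round())
for z,dx in ((.012,.02),(.012,-.02)): print(z,dx,((proj(S,[x+dx,y,z])[0]-[80,130])*3).round())
print(((proj(S,[x,y+.02,.012])[0]-[80,130])*3).round())
E
```

```text
[0.43367556 0.3141712  0.15624094]
0.006 [227. 305.]
0.012 [226. 300.]
0.1 [206. 224.]
0.165 [190. 163.]
0.012 0.02 [243. 287.]
0.012 -0.02 [208. 314.]
[210. 291.]
```

The bottle over the tray is upright. Its foot projects to (226,300), which is where it appears. I now lower it to contact.

```bash
python3 -m jog '{"travel":[[0,0,2],[0,0,4],[0,0,5],[0,0,5]],"dr":[[0,0,0],[0,0,0],[0,0,0],[0,0,0]],"grip":[10,10,10,10]}'
```

```text
clock: 25.88
position: [0.4334, 0.3142, 0.1501]
eef_rot: [-0.0, -0.043, 0.999, -0.0]
ft_force: [-0.0, -0.0, -1.6]
opening: 0.028
```

```bash
python3 -m jog '{"travel":[[0,0,1],[0,0,1],[0,0,1]],"dr":[[0,0,0],[0,0,0],[0,0,0]],"grip":[10,10,10]}'
```

```text
clock: 26.13
position: [0.4336, 0.3143, 0.15]
eef_rot: [0.0, -0.043, 0.999, 0.0]
ft_force: [-0.1, -0.4, 3.6]
opening: 0.0275
```

```bash
python3 -m jog '{"travel":[[0,0,0],[0,0,0],[0,0,0],[0,0,0],[0,0,-10],[0,0,-35],[0,0,-70],[0,0,-105],[0,0,-140],[0,0,-145]],"dr":[[0,0,0],[0,0,0],[0,0,0],[0,0,0],[0,0,0],[0,0,0],[0,0,0],[0,0,0],[0,0,0],[0,0,0]],"grip":[60,60,60,60,60,60,60,60,60,60]}'
python3 - <<'E'
import numpy as np
a=.0864
f=lambda d:(-(d[0]*np.cos(a)+d[1]*np.sin(a)),-np.sin(a)*d[0]+np.cos(a)*d[1])
print(f(np.array([.461,.103])-[.4336,.3143]))
E
```

```text
clock: 26.97
position: [0.434, 0.3146, 0.3013]
eef_rot: [0.003, -0.043, 0.999, 0.002]
ft_force: [0.7, 0.2, 1.1]
opening: 0.0599
(np.float64(-0.00906417895898693), np.float64(-0.2128762331961919))
```

```bash
python3 -m jog '{"travel":[[-1,-30,0],[-2,-60,0],[-4,-90,0],[-5,-120,0],[-7,-150,0],[-8,-180,0],[-9,-205,0],[-9,-213,0],[-9,-213,0],[-9,-213,0]],"dr":[[0,0,0],[0,0,0],[0,0,0],[0,0,0],[0,0,0],[0,0,0],[0,0,0],[0,0,0],[0,0,0],[0,0,0]],"grip":[60,60,60,60,60,60,60,60,60,60]}'
python3 - <<'E'
from wl import *
st,im,C=look("w6"); print(st["clock"],st["position"].round(4),st["eef_rot"].round(4)); caps(im,C,.2)
E
```

```text
clock: 27.8
position: [0.4606, 0.1029, 0.2947]
eef_rot: [0.0, -0.042, 0.999, 0.0]
ft_force: [0.5, -0.0, 0.5]
opening: 0.0598
27.8 [0.4606 0.1029 0.2947] [ 2.000e-04 -4.200e-02  9.991e-01  2.000e-04]
[163.4  45. ] [149, 31, 30, 30, 665] [0.3577 0.0226 0.2   ]
[544.6 192.9] [525, 174, 35, 41, 1107] [0.4276 0.2779 0.2   ]
[280.4 267.2] [259, 243, 43, 49, 1590] [0.4967 0.1049 0.2   ]
[219.9 311.7] [211, 303, 19, 20, 162] [0.5362 0.0631 0.2   ]
[321.4 316.7] [314, 309, 15, 18, 112] [0.5341 0.1387 0.2   ]
```

View pics/w6.png

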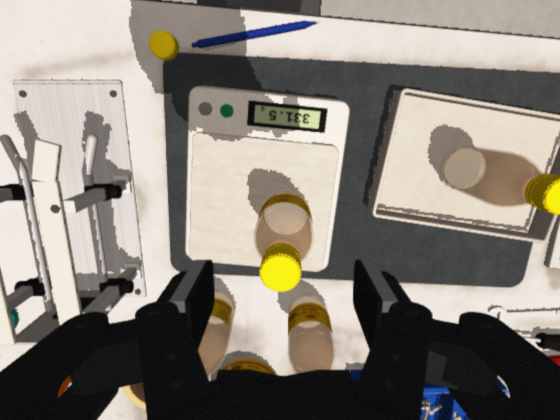

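```bash
python3 -m jog '{"travel":[[-12,0,12],[-24,-1,25],[-36,-1,40],[-36,-1,60],[-36,-1,80],[-36,-1,98],[-36,-1,106],[-36,-1,106],[-36,-1,106],[-36,-1,106]],"dr":[[0,0,0],[0,0,0],[0,0,0],[0,0,0],[0,0,0],[0,0,0],[0,0,0],[0,0,0],[0,0,0],[0,0,0]],"grip":[60,60,60,60,60,60,60,60,60,60]}'
```

```text
clock: 28.68
position: [0.4969, 0.1053, 0.1892]
eef_rot: [0.001, -0.043, 0.999, 0.0]
ft_force: [0.6, -0.1, 0.1]
opening: 0.0606
```

```bash
python3 -m jog '{"travel":[[0,0,0],[0,0,0],[0,0,0],[0,0,0],[0,0,0],[0,0,0],[0,0,-2],[0,0,-4],[0,0,-6],[0,0,-6]],"dr":[[0,0,0],[0,0,0],[0,0,0],[0,0,0],[0,0,0],[0,0,0],[0,0,0],[0,0,0],[0,0,0],[0,0,0]],"grip":[10,10,10,10,10,10,10,10,10,10]}'
```

```text
clock: 29.52
position: [0.4965, 0.1047, 0.1944]
eef_rot: [-0.0, -0.043, 0.999, -0.0]
ft_force: [0.2, 0.5, -3.7]
opening: 0.0277
```

```bash
python3 - <<'E'
import numpy as np
a=.0864
f=lambda d:(-(d[0]*np.cos(a)+d[1]*np.sin(a)),-np.sin(a)*d[0]+np.cos(a)*d[1])
for q in [(.40,.02),(.397,-.151)]: print(np.array(f(np.array(q)-[.4965,.105])).round(4))
E
python3 -m jog '{"travel":[[4,-3,-10],[14,-10,-22],[30,-22,-30],[46,-34,-32],[62,-46,-32],[78,-58,-32],[94,-72,-32],[104,-90,-32],[108,-112,-32],[110,-134,-32]],"dr":[[0,0,0],[0,0,0],[0,0,0],[0,0,0],[0,0,0],[0,0,0],[0,0,0],[0,0,0],[0,0,0],[0,0,0]],"grip":[10,10,10,10,10,10,10,10,10,10]}'
```

```text
[ 0.1035 -0.0764]
[ 0.1212 -0.2465]
clock: 30.35
position: [0.3969, -0.0391, 0.228]
eef_rot: [0.001, -0.043, 0.999, -0.0]
ft_force: [-0.1, 0.8, -2.3]
opening: 0.0272
```

```bash
python3 -m jog '{"travel":[[3,-22,0],[6,-46,0],[9,-70,0],[10,-92,0],[11,-106,0],[11,-112,4],[11,-112,16],[11,-112,32],[11,-112,48],[11,-112,60]],"dr":[[0,0,0],[0,0,0],[0,0,0],[0,0,0],[0,0,0],[0,0,0],[0,0,0],[0,0,0],[0,0,0],[0,0,0]],"grip":[10,10,10,10,10,10,10,10,10,10]}'
```

```text
clock: 31.18
position: [0.3962, -0.1503, 0.1657]
eef_rot: [-0.0, -0.043, 0.999, 0.0]
ft_force: [-0.4, 0.3, -3.7]
opening: 0.0274
```

```bash
python3 -m jog '{"travel":[[0,0,5],[0,0,9],[0,0,13],[0,0,13],[0,0,13]],"dr":[[0,0,0],[0,0,0],[0,0,0],[0,0,0],[0,0,0]],"grip":[10,10,10,10,10]}'
python3 wl.py w7 .16
```

```text
clock: 31.6
position: [0.397, -0.1506, 0.1538]
eef_rot: [0.0, -0.043, 0.999, -0.0]
ft_force: [-0.0, 0.4, -3.4]
opening: 0.0277
31.6 [ 0.397  -0.1506  0.1538] [ 2.000e-04 -4.270e-02  9.991e-01 -1.000e-04]
[432.9 129.5] [411, 111, 44, 39, 1338] [ 0.329  -0.1013  0.16  ]
[283.4 294.8] [246, 250, 75, 89, 5430] [ 0.3997 -0.1494  0.16  ]
```

View pics/w7.png

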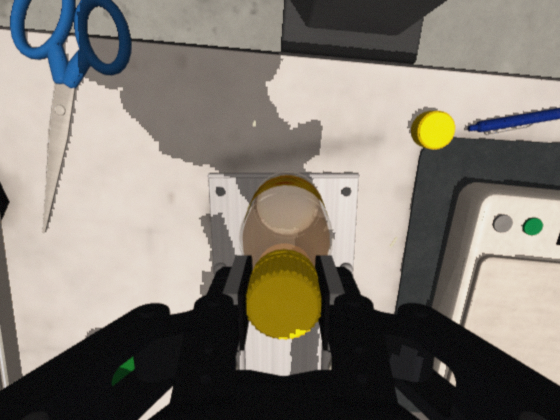

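```bash
python3 -m jog '{"travel":[[-4,0,0],[-12,0,0],[-22,0,0],[-34,0,0],[-46,0,0],[-58,0,0],[-70,0,0],[-82,0,0],[-92,0,0],[-96,0,0]],"dr":[[0,0,0],[0,0,0],[0,0,0],[0,0,0],[0,0,0],[0,0,0],[0,0,0],[0,0,0],[0,0,0],[0,0,0]],"grip":[10,10,10,10,10,10,10,10,10,10]}'
```

```text
clock: 32.48
position: [0.4942, -0.1422, 0.1528]
eef_rot: [-0.0, -0.043, 0.999, 0.0]
ft_force: [0.0, -0.2, -3.0]
opening: 0.0279
```

```bash
python3 -m jog '{"travel":[[-8,0,0],[-20,0,0],[-33,0,0],[-46,0,0],[-59,0,0],[-72,0,0],[-84,0,0],[-94,0,0],[-100,0,0],[-103,0,0]],"dr":[[0,0,0],[0,0,0],[0,0,0],[0,0,0],[0,0,0],[0,0,0],[0,0,0],[0,0,0],[0,0,0],[0,0,0]],"grip":[10,10,10,10,10,10,10,10,10,10]}'
```

```text
clock: 33.32
position: [0.5958, -0.1336, 0.1529]
eef_rot: [-0.0, -0.043, 0.999, 0.0]
ft_force: [0.0, -0.6, -2.5]
opening: 0.0277
```

```bash
python3 -m jog '{"travel":[[-3,0,0],[-6,0,0],[-8,0,0],[-8,0,1],[-8,0,2],[-8,0,3],[-8,0,4],[-8,0,4]],"dr":[[0,0,0],[0,0,0],[0,0,0],[0,0,0],[0,0,0],[0,0,0],[0,0,0],[0,0,0]],"grip":[10,10,10,10,10,10,10,10]}'
```

```text
clock: 33.98
position: [0.6029, -0.133, 0.1492]
eef_rot: [-0.0, -0.043, 0.999, -0.0]
ft_force: [-0.3, -0.7, -2.8]
opening: 0.0277
```

```bash
python3 -m jog '{"travel":[[0,0,1],[-1,0,2],[-1,0,2]],"dr":[[0,0,0],[0,0,0],[0,0,0]],"grip":[10,10,10]}'
```

```text
clock: 34.23
position: [0.6045, -0.133, 0.1491]
eef_rot: [0.001, -0.043, 0.999, -0.0]
ft_force: [-2.0, 0.4, 7.2]
opening: 0.028
```

```bash
python3 -m jog '{"travel":[[0,0,0],[0,0,0],[0,0,0],[0,0,0],[0,0,-10],[0,0,-30],[0,0,-55],[0,0,-80],[0,0,-103],[0,0,-105]],"dr":[[0,0,0],[0,0,0],[0,0,0],[0,0,0],[0,0,0],[0,0,0],[0,0,0],[0,0,0],[0,0,0],[0,0,0]],"grip":[60,60,60,60,60,60,60,60,60,60]}'
python3 - <<'E'
import numpy as np
a=.0864
f=lambda d:(-(d[0]*np.cos(a)+d[1]*np.sin(a)),-np.sin(a)*d[0]+np.cos(a)*d[1])
for q in [(.616,.0265),(.6507,.0297)]: print(np.array(f(np.array(q)-[.6045,-.133])).round(4))
E
```

```text
clock: 35.07
position: [0.6049, -0.1331, 0.2579]
eef_rot: [0.003, -0.043, 0.999, -0.001]
ft_force: [0.8, -0.1, 0.1]
opening: 0.0599
[-0.0252  0.1579]
[-0.0601  0.1581]
```

```bash
python3 -m jog '{"travel":[[-4,25,0],[-8,50,0],[-12,75,0],[-16,100,0],[-20,125,0],[-24,148,0],[-25,158,0],[-25,158,0],[-25,158,0],[-25,158,0]],"dr":[[0,0,0],[0,0,0],[0,0,0],[0,0,0],[0,0,0],[0,0,0],[0,0,0],[0,0,0],[0,0,0],[0,0,0]],"grip":[60,60,60,60,60,60,60,60,60,60]}'
python3 - <<'E'
from wl import *
st,im,C=look("w8"); print(st["clock"],st["position"].round(4),st["eef_rot"].round(4)); caps(im,C,.156)
im=ctrl.capture("top"); cv2.imwrite("pics/top8.png",im[:,:,::-1]); caps(im,cam("top"),.165)
E
```

```text
clock: 35.9
position: [0.6155, 0.0257, 0.2524]
eef_rot: [-0.0, -0.042, 0.999, -0.0]
ft_force: [-0.0, -0.9, -0.9]
opening: 0.0598
35.9 [0.6155 0.0257 0.2524] [-0.000e+00 -4.230e-02  9.991e-01 -2.000e-04]
[ 42.3 180.9] [11, 159, 64, 47, 2341] [ 0.6033 -0.1369  0.156 ]
[286.1 267. ] [266, 240, 41, 71, 1757] [0.6519 0.0317 0.156 ]
[449.6 275.6] [424, 251, 52, 49, 1811] [0.6486 0.1505 0.156 ]
[ 14.5 346.4] [0, 330, 38, 42, 927] [ 0.7357 -0.1711  0.156 ]
[432.9 413.2] [423, 406, 20, 14, 125] [0.7713 0.163  0.156 ]
[19.9 48.4] [14, 43, 13, 12, 130] [0.9769 0.6278 0.165 ]
[56.8 61.9] [49, 55, 17, 15, 167] [0.9483 0.5428 0.165 ]
[22.7 80.9] [15, 74, 18, 16, 180] [0.9023 0.6168 0.165 ]
[71.3 98.5] [64, 92, 16, 15, 158] [0.8655 0.5054 0.165 ]
[104.6 109.3] [97, 103, 16, 14, 166] [0.8432 0.4295 0.165 ]
[373.5 161.8] [367, 156, 14, 13, 134] [ 0.7427 -0.1753  0.165 ]
[416.2 186. ] [409, 180, 15, 13, 143] [ 0.6914 -0.271   0.165 ]
[227.4 199.3] [221, 193, 13, 13, 129] [0.6492 0.147  0.165 ]
[354.4 223.7] [348, 218, 14, 13, 142] [ 0.6034 -0.1355  0.165 ]
[149.  294.3] [142, 288, 15, 13, 146] [0.4355 0.311  0.165 ]
```

View pics/w8.png

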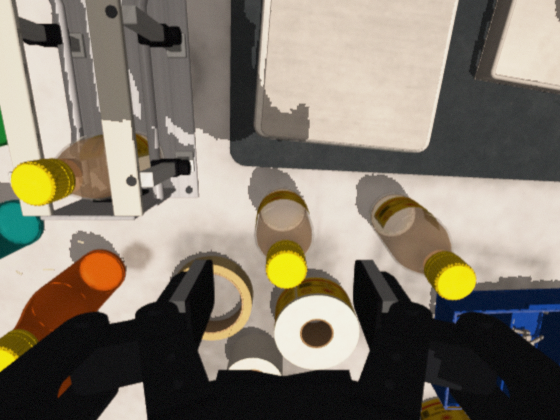

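View pics/top8.png

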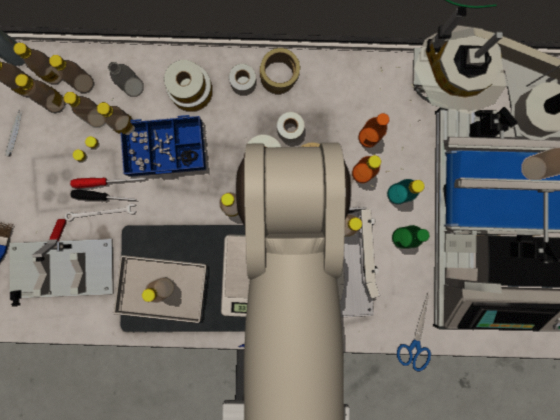

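```bash
python3 -m jog '{"travel":[[-12,0,12],[-24,1,25],[-35,1,40],[-35,1,60],[-35,1,80],[-35,1,98],[-35,1,107],[-35,1,107],[-35,1,107],[-35,1,107]],"dr":[[0,0,0],[0,0,0],[0,0,0],[0,0,0],[0,0,0],[0,0,0],[0,0,0],[0,0,0],[0,0,0],[0,0,0]],"grip":[60,60,60,60,60,60,60,60,60,60]}'
```

```text
clock: 36.83
position: [0.6508, 0.0304, 0.1466]
eef_rot: [0.001, -0.042, 0.999, -0.0]
ft_force: [-0.3, -0.5, 0.3]
opening: 0.0597
```

```bash
python3 -m jog '{"travel":[[0,0,0],[0,0,0],[0,0,0],[0,0,0],[0,0,0],[0,0,-4],[0,0,-14],[0,0,-32],[0,0,-54],[0,0,-76]],"dr":[[0,0,0],[0,0,0],[0,0,0],[0,0,0],[0,0,0],[0,0,0],[0,0,0],[0,0,0],[0,0,0],[0,0,0]],"grip":[10,10,10,10,10,10,10,10,10,10]}'
```

```text
clock: 37.67
position: [0.6499, 0.0307, 0.222]
eef_rot: [-0.001, -0.043, 0.999, 0.0]
ft_force: [0.5, -0.0, -2.6]
opening: 0.0279
```

```bash
python3 -m jog '{"travel":[[0,0,-22],[0,0,-44],[0,0,-66],[4,-2,-86],[14,-8,-98],[30,-18,-104],[52,-31,-104],[76,-45,-104],[100,-59,-104],[124,-74,-104]],"dr":[[0,0,0],[0,0,0],[0,0,0],[0,0,0],[0,0,0],[0,0,0],[0,0,0],[0,0,0],[0,0,0],[0,0,0]],"grip":[10,10,10,10,10,10,10,10,10,10]}'
```

```text
clock: 38.5
position: [0.5312, -0.0543, 0.325]
eef_rot: [-0.0, -0.043, 0.999, 0.0]
ft_force: [0.3, -0.8, -2.9]
opening: 0.0275
```

```bash
python3 -m jog '{"travel":[[24,-14,0],[48,-28,0],[72,-43,0],[96,-57,0],[118,-70,0],[134,-80,0],[143,-85,8],[143,-85,26],[143,-85,48],[143,-85,72]],"dr":[[0,0,0],[0,0,0],[0,0,0],[0,0,0],[0,0,0],[0,0,0],[0,0,0],[0,0,0],[0,0,0],[0,0,0]],"grip":[10,10,10,10,10,10,10,10,10,10]}'
```

```text
clock: 39.33
position: [0.397, -0.1508, 0.253]
eef_rot: [0.001, -0.042, 0.999, -0.0]
ft_force: [0.3, -0.0, -3.1]
opening: 0.0275
```

```bash
python3 -m jog '{"travel":[[0,0,22],[0,0,44],[0,0,64],[0,0,80],[0,0,90],[0,0,96],[0,0,98],[0,0,98],[0,0,98]],"dr":[[0,0,0],[0,0,0],[0,0,0],[0,0,0],[0,0,0],[0,0,0],[0,0,0],[0,0,0],[0,0,0]],"grip":[10,10,10,10,10,10,10,10,10]}'
python3 wl.py w9 .16
```

```text
clock: 40.08
position: [0.3981, -0.1507, 0.1562]
eef_rot: [0.001, -0.043, 0.999, -0.0]
ft_force: [-0.9, -0.7, -3.5]
opening: 0.0275
40.0833 [ 0.3981 -0.1507  0.1562] [ 5.000e-04 -4.260e-02  9.991e-01 -2.000e-04]
[432.2 127.8] [411, 109, 43, 39, 1318] [ 0.3296 -0.1008  0.16  ]
[291.1 179.5] [278, 175, 27, 12, 101] [ 0.3531 -0.1506  0.16  ]
[283.2 291. ] [246, 246, 75, 89, 5324] [ 0.4004 -0.1496  0.16  ]
```

View pics/w9.png

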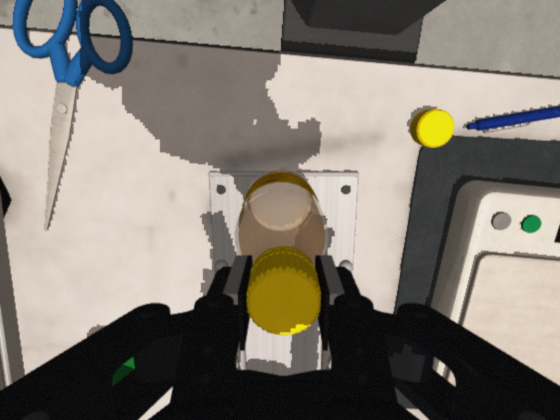

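```bash
python3 -m jog '{"travel":[[-4,0,1],[-12,0,2],[-23,0,2],[-35,0,2],[-47,0,2],[-59,0,2],[-71,0,2],[-83,0,2],[-95,0,2],[-105,0,2]],"dr":[[0,0,0],[0,0,0],[0,0,0],[0,0,0],[0,0,0],[0,0,0],[0,0,0],[0,0,0],[0,0,0],[0,0,0]],"grip":[10,10,10,10,10,10,10,10,10,10]}'
```

```text
clock: 40.97
position: [0.5042, -0.1413, 0.1529]
eef_rot: [-0.0, -0.043, 0.999, 0.0]
ft_force: [-0.0, 0.2, -2.9]
opening: 0.0276
```

```bash
python3 -m jog '{"travel":[[-10,0,0],[-20,0,0],[-29,0,0],[-36,0,0],[-40,0,0],[-43,0,0],[-43,0,1],[-43,0,2],[-43,0,3],[-43,0,3]],"dr":[[0,0,0],[0,0,0],[0,0,0],[0,0,0],[0,0,0],[0,0,0],[0,0,0],[0,0,0],[0,0,0],[0,0,0]],"grip":[10,10,10,10,10,10,10,10,10,10]}'
```

```text
clock: 41.8
position: [0.5451, -0.138, 0.1506]
eef_rot: [0.0, -0.043, 0.999, -0.0]
ft_force: [-0.2, 0.4, -1.2]
opening: 0.0269
```

```bash
python3 -m jog '{"travel":[[-1,1,1],[-2,1,2],[-2,1,2]],"dr":[[0,0,0],[0,0,0],[0,0,0]],"grip":[10,10,10]}'
```

```text
clock: 42.05
position: [0.5477, -0.1373, 0.1506]
eef_rot: [0.002, -0.042, 0.999, -0.001]
ft_force: [-3.0, -0.4, 12.3]
opening: 0.0274
```

Contact. I release, rise and go to the front bottle at (0.650, 0.150).

```bash
python3 -m jog '{"travel":[[0,0,-1],[0,0,-1],[0,0,-1],[0,0,-1],[0,0,-10],[0,0,-30],[0,0,-55],[0,0,-80],[0,0,-101],[0,0,-103]],"dr":[[0,0,0],[0,0,0],[0,0,0],[0,0,0],[0,0,0],[0,0,0],[0,0,0],[0,0,0],[0,0,0],[0,0,0]],"grip":[10,60,60,60,60,60,60,60,60,60]}'
python3 - <<'E'
import numpy as np
a=.0864
f=lambda d:(-(d[0]*np.cos(a)+d[1]*np.sin(a)),-np.sin(a)*d[0]+np.cos(a)*d[1])
for q in [(.615,.147),(.6505,.150)]: print(np.array(f(np.array(q)-[.5475,-.1373])).round(4))
E
```

```text
clock: 42.88
position: [0.5481, -0.1369, 0.2562]
eef_rot: [0.003, -0.043, 0.999, -0.001]
ft_force: [1.1, -0.5, 0.6]
opening: 0.0604
[-0.0918  0.2774]
[-0.1274  0.2773]
```

```bash
python3 -m jog '{"travel":[[-10,31,0],[-20,62,0],[-30,93,0],[-40,124,0],[-50,155,0],[-60,186,0],[-70,217,0],[-80,248,0],[-91,277,0],[-91,277,0]],"dr":[[0,0,0],[0,0,0],[0,0,0],[0,0,0],[0,0,0],[0,0,0],[0,0,0],[0,0,0],[0,0,0],[0,0,0]],"grip":[60,60,60,60,60,60,60,60,60,60]}'
python3 - <<'E'
from wl import *
im=ctrl.capture("scene"); cv2.imwrite("pics/scene10.png",im[:,:,::-1])
st,im,C=look("w10"); print(st["clock"],st["position"].round(4),st["eef_rot"].round(4)); caps(im,C,.156)
im=ctrl.capture("top"); caps(im,cam("top"),.165)
E
```

```text
clock: 43.72
position: [0.6148, 0.1518, 0.2499]
eef_rot: [-0.001, -0.045, 0.999, 0.001]
ft_force: [0.3, -1.1, -0.5]
opening: 0.0603
43.7667 [0.6144 0.1497 0.2501] [-8.00e-04 -4.43e-02  9.99e-01  0.00e+00]
[  4.7 135.4] [0, 125, 12, 19, 126] [ 0.5742 -0.0327  0.156 ]
[278.3 264.8] [258, 241, 41, 48, 1596] [0.6484 0.1501 0.156 ]
[229.6 288.3] [217, 278, 26, 23, 196] [0.6699 0.1165 0.156 ]
[555.2 350. ] [549, 340, 11, 23, 166] [0.7    0.3674 0.156 ]
[19.9 48.4] [14, 43, 13, 12, 131] [0.9769 0.6279 0.165 ]
[55.5 60.8] [49, 55, 14, 13, 132] [0.9509 0.5458 0.165 ]
[22.7 80.9] [15, 74, 18, 16, 178] [0.9023 0.617  0.165 ]
[71.2 98.4] [64, 92, 16, 15, 152] [0.8656 0.5057 0.165 ]
[104.5 109.3] [97, 103, 16, 14, 163] [0.8432 0.4297 0.165 ]
[373.6 161.8] [367, 156, 14, 13, 137] [ 0.7428 -0.1754  0.165 ]
[416.2 186. ] [409, 180, 15, 13, 142] [ 0.6913 -0.271   0.165 ]
[354.3 223.7] [348, 218, 14, 13, 140] [ 0.6034 -0.1353  0.165 ]
[354.9 249.2] [349, 243, 13, 14, 139] [ 0.5472 -0.1376  0.165 ]
[149.  294.3] [142, 288, 15, 13, 147] [0.4355 0.3109 0.165 ]
```

View pics/scene10.png

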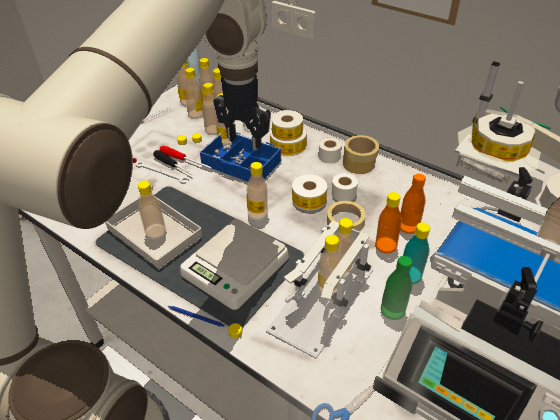

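```bash
python3 -m jog '{"travel":[[-12,0,12],[-24,0,25],[-35,-1,40],[-35,-1,60],[-35,-1,80],[-35,-1,96],[-35,-1,105],[-35,-1,105],[-35,-1,105],[-35,-1,105]],"dr":[[0,0,0],[0,0,0],[0,0,0],[0,0,0],[0,0,0],[0,0,0],[0,0,0],[0,0,0],[0,0,0],[0,0,0]],"grip":[60,60,60,60,60,60,60,60,60,60]}'
```

```text
clock: 44.7
position: [0.6497, 0.1487, 0.1477]
eef_rot: [0.001, -0.042, 0.999, 0.0]
ft_force: [-0.2, -0.8, 0.3]
opening: 0.0598
```

```bash
python3 -m jog '{"travel":[[0,0,0],[0,0,0],[0,0,0],[0,0,0],[0,0,0],[0,0,-4],[0,0,-14],[0,0,-32],[0,0,-54],[0,0,-76]],"dr":[[0,0,0],[0,0,0],[0,0,0],[0,0,0],[0,0,0],[0,0,0],[0,0,0],[0,0,0],[0,0,0],[0,0,0]],"grip":[10,10,10,10,10,10,10,10,10,10]}'
python3 - <<'E'
import numpy as np
a=.0864
f=lambda d:(-(d[0]*np.cos(a)+d[1]*np.sin(a)),-np.sin(a)*d[0]+np.cos(a)*d[1])
for q in [(.60,0),(.397,-.1515)]: print(np.array(f(np.array(q)-[.6505,.150])).round(4))
E
```

```text
clock: 45.53
position: [0.6488, 0.1488, 0.223]
eef_rot: [-0.001, -0.043, 0.999, -0.0]
ft_force: [0.4, 0.0, -2.2]
opening: 0.0277
[ 0.0633 -0.1451]
[ 0.2786 -0.2785]
```

```bash
python3 -m jog '{"travel":[[0,0,-22],[0,0,-44],[0,0,-66],[4,-4,-86],[14,-14,-98],[30,-30,-104],[48,-48,-104],[68,-68,-104],[88,-88,-104],[108,-108,-104]],"dr":[[0,0,0],[0,0,0],[0,0,0],[0,0,0],[0,0,0],[0,0,0],[0,0,0],[0,0,0],[0,0,0],[0,0,0]],"grip":[10,10,10,10,10,10,10,10,10,10]}'
```

```text
clock: 46.37
position: [0.549, 0.0308, 0.326]
eef_rot: [-0.0, -0.043, 0.999, -0.0]
ft_force: [0.7, -0.5, -2.4]
opening: 0.0269
```

```bash
python3 -m jog '{"travel":[[20,-20,0],[40,-40,0],[60,-60,0],[80,-80,0],[100,-100,0],[120,-120,0],[138,-138,0],[154,-154,0],[165,-165,2],[169,-169,8]],"dr":[[0,0,0],[0,0,0],[0,0,0],[0,0,0],[0,0,0],[0,0,0],[0,0,0],[0,0,0],[0,0,0],[0,0,0]],"grip":[10,10,10,10,10,10,10,10,10,10]}'
```

```text
clock: 47.2
position: [0.3949, -0.152, 0.319]
eef_rot: [0.001, -0.042, 0.999, -0.001]
ft_force: [-0.1, 0.8, -2.8]
opening: 0.0273
```

```bash
python3 -m jog '{"travel":[[0,0,16],[0,0,38],[0,0,60],[0,0,82],[0,0,104],[0,0,126],[0,0,144],[0,0,156],[0,0,162],[0,0,162]],"dr":[[0,0,0],[0,0,0],[0,0,0],[0,0,0],[0,0,0],[0,0,0],[0,0,0],[0,0,0],[0,0,0],[0,0,0]],"grip":[10,10,10,10,10,10,10,10,10,10]}'
python3 wl.py w11 .16
```

```text
clock: 48.03
position: [0.3962, -0.1503, 0.1552]
eef_rot: [-0.001, -0.043, 0.999, 0.0]
ft_force: [-0.5, 0.4, -3.6]
opening: 0.0272
48.0333 [ 0.3962 -0.1503  0.1552] [-8.000e-04 -4.270e-02  9.991e-01  4.000e-04]
[431.3 130.8] [410, 112, 43, 39, 1314] [ 0.3288 -0.1008  0.16  ]
[283.3 290. ] [247, 245, 74, 89, 5278] [ 0.3975 -0.1493  0.16  ]
[284.1 365.3] [255, 356, 54, 20, 434] [ 0.4342 -0.1458  0.16  ]
```

View pics/w11.png

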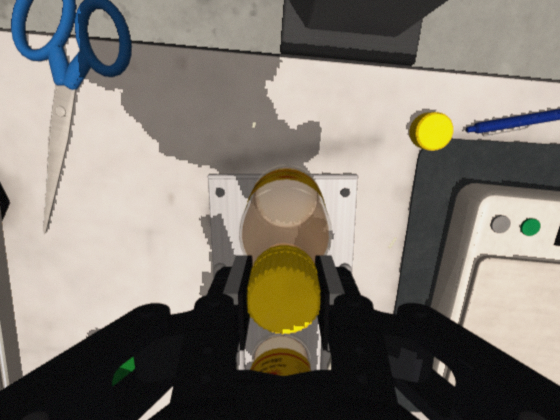

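```bash
python3 -m jog '{"travel":[[-4,0,1],[-12,0,1],[-23,0,1],[-35,0,1],[-47,0,1],[-59,0,1],[-71,0,1],[-83,0,1],[-93,0,1],[-97,0,1]],"dr":[[0,0,0],[0,0,0],[0,0,0],[0,0,0],[0,0,0],[0,0,0],[0,0,0],[0,0,0],[0,0,0],[0,0,0]],"grip":[10,10,10,10,10,10,10,10,10,10]}'
```

```text
clock: 48.92
position: [0.4954, -0.1421, 0.1551]
eef_rot: [0.0, -0.043, 0.999, 0.0]
ft_force: [0.0, -0.5, -3.3]
opening: 0.0275
```

```bash
python3 -m jog '{"travel":[[-1,-1,1],[-1,-1,2],[-1,-1,3],[-1,-1,3]],"dr":[[0,0,0],[0,0,0],[0,0,0],[0,0,0]],"grip":[10,10,10,10]}'
```

```text
clock: 49.25
position: [0.4941, -0.1433, 0.1521]
eef_rot: [-0.0, -0.042, 0.999, 0.0]
ft_force: [0.9, 0.2, -2.5]
opening: 0.0277
```

```bash
python3 -m jog '{"travel":[[0,0,1],[0,0,2],[0,0,2]],"dr":[[0,0,0],[0,0,0],[0,0,0]],"grip":[10,10,10]}'
```

```text
clock: 49.5
position: [0.4948, -0.1435, 0.1515]
eef_rot: [0.001, -0.042, 0.999, -0.0]
ft_force: [-0.1, -0.2, 4.3]
opening: 0.0271
```

Contact. I release, rise and retreat to the robot side for the checks.

```bash
python3 -m jog '{"travel":[[0,0,0],[0,0,0],[0,0,0],[0,0,0],[0,0,-10],[0,0,-30],[0,0,-55],[0,0,-80],[0,0,-115],[0,0,-145]],"dr":[[0,0,0],[0,0,0],[0,0,0],[0,0,0],[0,0,0],[0,0,0],[0,0,0],[0,0,0],[0,0,0],[0,0,0]],"grip":[60,60,60,60,60,60,60,60,60,60]}'
python3 -m jog '{"travel":[[30,10,0],[60,30,0],[90,50,0],[110,80,0],[130,110,0],[150,140,0],[150,170,0],[150,200,0],[150,220,0],[150,220,0]],"dr":[[0,0,0],[0,0,0],[0,0,0],[0,0,0],[0,0,0],[0,0,0],[0,0,0],[0,0,0],[0,0,0],[0,0,0]],"grip":[60,60,60,60,60,60,60,60,60,60]}'
python3 - <<'E'
from wl import *
I={}
for n in ("scene","top"):
    im=ctrl.capture(n); I[n]=im; cv2.imwrite(f"pics/{n}12.png",im[:,:,::-1]); 
    print(n); caps(im,cam(n),.165)
    print([(round(d["conf"],2),np.round(d["box"]).astype(int).tolist()) for t in ("label_roll_mid","tape_roll_mid") for d in ctrl.spot_in(t,n)][:4])
E
```

```text
clock: 50.33
position: [0.4942, -0.1432, 0.2978]
eef_rot: [0.0, -0.043, 0.999, -0.0]
ft_force: [2.1, -0.4, 0.5]
opening: 0.0597
clock: 51.17
position: [0.3258, 0.0657, 0.2962]
eef_rot: [0.001, -0.044, 0.999, 0.0]
ft_force: [-0.0, -1.1, 0.7]
opening: 0.0602
scene
[204.1  93.9] [195, 83, 19, 26, 193] [0.8176 0.479  0.165 ]
[222.2  98.6] [217, 93, 11, 12, 114] [0.8283 0.4183 0.165 ]
[477.5 136.8] [472, 117, 14, 33, 156] [ 1.0701 -0.2455  0.165 ]
[225.  131.7] [216, 125, 18, 14, 132] [0.7079 0.3018 0.165 ]
[282.  131.4] [272, 124, 21, 13, 156] [0.7966 0.1798 0.165 ]
[288.6 145.6] [270, 137, 36, 15, 223] [0.7558 0.1284 0.165 ]
[506.  149.1] [484, 139, 50, 18, 447] [ 1.0603 -0.3231  0.165 ]
[300.3 199.8] [292, 190, 17, 17, 121] [ 0.6048 -0.0146  0.165 ]
[317.1 200.3] [310, 192, 16, 15, 114] [ 0.6255 -0.0462  0.165 ]
[392.9 199.4] [387, 192, 13, 16, 163] [ 0.7277 -0.1829  0.165 ]
[345.1 225.7] [339, 218, 14, 17, 189] [ 0.5932 -0.14    0.165 ]
[422.  230.1] [415, 222, 15, 17, 191] [ 0.6769 -0.2783  0.165 ]
[331.8 242. ] [325, 234, 14, 17, 201] [ 0.5364 -0.1428  0.165 ]
[320.8 258.3] [314, 25
[... 222 characters left out ...]
16, 169] [0.9739 0.6241 0.165 ]
[56.9 61.9] [49, 55, 17, 15, 164] [0.9484 0.5427 0.165 ]
[22.9 81.1] [15, 74, 18, 17, 188] [0.9018 0.6164 0.165 ]
[71.4 98.5] [64, 92, 16, 15, 160] [0.8655 0.5052 0.165 ]
[104.5 109.3] [97, 103, 16, 14, 165] [0.8431 0.4296 0.165 ]
[373.4 161.9] [367, 156, 14, 13, 135] [ 0.7425 -0.1751  0.165 ]
[416.2 186.1] [409, 180, 15, 13, 145] [ 0.6912 -0.2709  0.165 ]
[354.3 223.7] [348, 218, 14, 13, 140] [ 0.6034 -0.1353  0.165 ]
[355.  249.5] [349, 243, 13, 14, 140] [ 0.5466 -0.1379  0.165 ]
[357.6 273.2] [351, 267, 14, 14, 146] [ 0.4951 -0.1446  0.165 ]
[149.  294.3] [142, 288, 15, 13, 147] [0.4355 0.3109 0.165 ]
[(0.59, [264, 157, 35, 37]), (0.89, [312, 163, 36, 34])]
```

View pics/scene12.png

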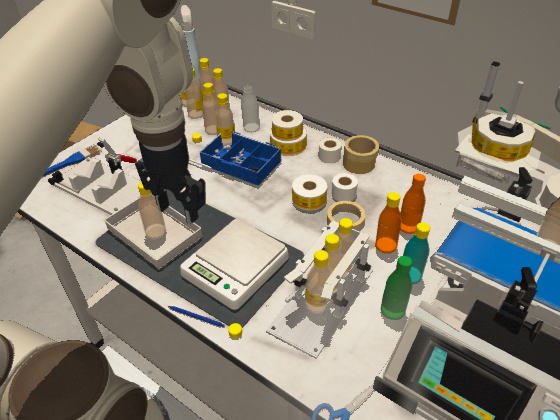

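View pics/top12.png

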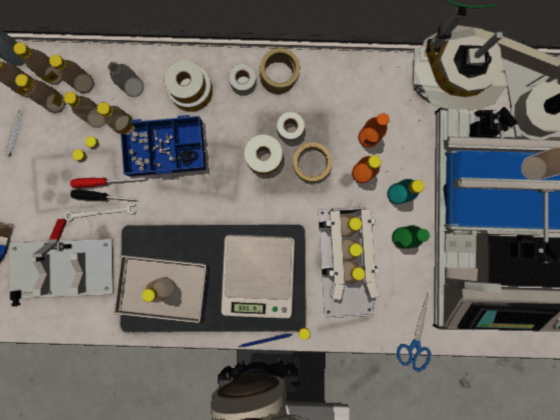

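Both views show the three lane caps within about 1 px of where caps stood at the start. The plain bottle is upright in the tray, the rolls have not moved and the gripper is clear, so I hand in.

```bash
python3 -c "
from workcell import ctrl
s=ctrl.observe(); print(s['clock'],s['ft_force'].round(2)); print(ctrl.job_done())"
```

```text
51.4667 [-0.56 -0.4  -0.35]
the job is handed in; nothing more can be done
None
```

The job is handed in, at 51.5 s of the 144 s allowed. I set the two front labelled bottles aside on the bare bench. The unlabelled bottle went into the tray, and the spare from the scale went to the back of the lane. The other two then went back in front of it, in their original order.

What the last checks in the top and scene views showed:
- **Spare at the rear:** its cap is within about 3 mm of where the unlabelled one's cap stood.
- **Middle and front bottles:** their caps are within about 3 mm of where they started.
- **Unlabelled bottle:** it stands upright near the middle of the tray.
- **Everything else:** the rolls have not moved, and the gripper is clear of everything with no contact force.

Two readings disagreed:
- **Cap heights:** top and scene views together put the caps 4 to 6 mm lower than the stated sizes. The wrist views came within 3 mm, and the contact heights agreed with the stated sizes.
- **Lateral position in the lane:** my estimates differed by 2 to 4 mm between views.

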